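# Fit a cookie mould plate and lay its retaining bar

## Robot

A 6-joint arm with a two-finger parallel gripper is mounted at the origin on the work surface. World frame = base frame: x ahead of the robot, y to its left, z up, the work surface at z = 0. Lengths are in mm, angles in rad, forces in N, time in s.
With the tool pointing down it reaches from about 325 to 775 mm from the base axis. Payload 5.5 kg.
Tool frame: the origin (TCP) lies midway between the tips of the shut fingers; the grasp point (between the pads) lies 19 mm behind it; z points along the fingers, y is the line along which they close (so a half turn about z gives the same grasp; the last joint's range is limited). The gripper opens to 88 mm and grips with 3 to 60 N. Pads are 20 mm wide; open, the fingers measure 115 mm over their backs; the gripper's body (75 mm by 178 mm) begins 61 mm behind the grasp point.
Start: joints at [-1.234, 0.091, 1.231, -0, 1.82, -0.057], TCP at [230.221, -554.089, 186.331] pointing down, gripper open.
Joint ranges: [-2.87, 2.87], [-0.86, 2.18], [0.17, 2.46], [-1.51, 4.65], [0.06, 2.69], [-2.65, 2.65]. Speed limits (rad/s): [2.57, 2.57, 3.01, 3.14, 3.14, 3.14].

## Interface

Orientations are given as a rotation vector (axis times angle).
In Python, from rig import readout, optics, hand_in gives the robot as it stands.
- The arm moves only by the shell command python3 -m inch 'ROWS' [FORCE]. ROWS is JSON, one flat list of numbers, 5 for each row, row after row: the shift along the tool's x, y, z as a fraction of full scale, then the turn about the tool's z as a fraction of full scale, then the opening, from 0 (shut) to 1 (fully open). A call has 1 to 8 rows; each row shifts and turns the commanded pose from where the row before left it, along the tool's axes as they then stand; what a row does not reach is not made up. Full scale, the value 1, is 250 mm for a shift and 360 degrees for a turn. A row lasts 1/12 s, in which the tool goes at most 41.7 mm and 7.16 degrees, less where a joint would pass 70% of its speed; a pose out of reach is approached as far as the arm can. A call with a number of a shift or a turn outside -1 to 1 is refused whole. A call with a gripper value outside its range is refused whole. The fingers move at their own pace and stop on an object; FORCE is the grip in N (left out, the last holds). Time passes only in rows, so rows that do not move let the fingers close. It gives the time, the measured TCP pose, the force, the opening and the grip force at its end, in the units of the state.
- readout.read_state(): the state, without advancing time (a new reading comes with each control period).
- optics.read_camera(name): name is "side" or "top"; returns the picture (400x640x3 uint8, red, green, blue); there is no depth.
- optics.camera_params(name): a dict with "fovy" (degrees; the focal length in pixels is half the picture's height over the tangent of half this angle, whatever the lens; pixels are square), "cx", "cy" (the principal point, pixels), "distortion" ([k1, k2, p1, p2, k3] as OpenCV has them; the pictures are not rectified), "eye" and "attitude" of the camera in the world. Camera axes: x right, y down, z forward; pixel columns grow to the right and rows downward; lengths in mm; the calibration is good to about 2 mm. A picture is of the moment at which its call begins. camera_params takes no time and is no camera call.
- hand_in(): hands the job in; it is judged then, once.
The state is a dict: "time": time; "q": joint angles; "qvel": joint speeds; "tau": joint torques, N m; "eef_pos": TCP position; "tcp_rot": TCP orientation; "ft_force": force on the tool from outside, world axes, zero at the start; "moment": the same for the moment, N m; "grip_width": finger opening in mm; "gripper_force": force on a finger pad.
Only numpy, scipy, OpenCV 4.12 (cv2) and the standard library are available. Lean on these libraries where they do the work, as an engineer would, in place of code of your own. Each camera call takes 0.05 s, during which the arm holds its last target. There are 200 camera calls.

## Task

Set the loose rectangular mould plate, baking face up, fully home in the recess of the sloping stand, and let go of it. Then lay the long retaining bar, rib side up, across the plate so that it rests down in both forked saddles, sticking out evenly past both. Do not let either part drop, leave the other things where they are, and let go at the end.

Things in the scene. Friction and masses are not known exactly. Their poses are not given: they have to be found in the camera images.
- bed: Bed of the fixed sloping stand, 124 (x) by 214 mm (y). Origin: centre of the recess floor, 85 mm above the table. x up the slope, y level, z square out of the bed, 30 degrees off vertical, leaning to the robot. Recess 64 (x) by 104 (y), 12 mm deep; bed face at z = 12 mm. Plate home: its origin here, axes as here (or half a turn about z). Laid bar: origin at z = 26.5 mm, y along y.
- saddle_a (a point): Centre of the seat of the aluminium saddle at the bed's +y end (bed y = +80 mm, z = 26.5 mm). Seat 16 mm along y, 56 mm along x. Two horns on it, 32 mm apart at the seat and splayed to 39 mm at their tops (z 42 mm), keep the bar from sliding down the slope. Axes as the bed. The laid bar's underside rests here.
- saddle_b (a point): Centre of the seat of the aluminium saddle at the bed's -y end (bed y = -80 mm, z = 26.5 mm). Seat 16 mm along y, 56 mm along x. Two horns on it, 32 mm apart at the seat and splayed to 39 mm at their tops (z 42 mm), keep the bar from sliding down the slope. Axes as the bed. The laid bar's underside rests here.
- mould: Loose rectangular mould plate, plain aluminium, round baking face on top: 60 (its x) by 100 (its y) by 24 mm thick, edges rounded 3 mm, about 0.4 kg. Starts flat on the table, face up. Origin: centre of its underside, z out of the face. Grip across the 60 mm. Home, its top stands 12 mm above the bed face and 2.5 mm under the bar.
- bar: Long retaining bar, plain steel: flat 28 (its x) by 200 (its y) by 10 mm thick, with an upright gripping rib in the middle of its top, 14 (x) by 60 mm (y), from z = 10 to 35 mm; about 0.4 kg. Starts flat on the table, rib up. Origin: centre of its underside.
- short_bar: bystander: same section and rib as the retaining bar but only 110 mm long, too short to span the saddles; origin at the centre of its underside, long axis y
- round_mould: bystander: round aluminium mould plate, 90 mm diameter, 20 mm thick; origin at the centre of its underside
- wrench: bystander: steel wrench lying flat, about 180 mm long, in front of the stand; its own x runs along it
- tin: bystander: upright tin, 74 mm diameter, 80 mm tall; origin at the centre of its underside
- bowl: bystander: open steel bowl, 100 mm across, 50 mm tall; origin at the centre of its underside
There are look-alikes about, which are no part of the job. Leave any green look-alike of the mould alone.

How it is judged (in metres and radians):
On the way, in this order (a step that is already met when the one before it is completed fails the run):
1. the mould plate is fully home in the recess and let go, before the bar is laid (x of mould in the frame of bed between -0.005 and 0.005 m and y of mould in the frame of bed between -0.005 and 0.005 m and z of mould in the frame of bed between -0.003 and 0.002 m and angle between the z axis of mould and the z axis of bed, either way round below 0.05 rad and contact force between the fingers and mould below 0.1 N), for 0.2 s.
2. the bar lies in both saddles over the plate (x of mould in the frame of bed between -0.005 and 0.005 m and y of mould in the frame of bed between -0.005 and 0.005 m and z of mould in the frame of bed between -0.003 and 0.002 m and angle between the z axis of mould and the z axis of bed, either way round below 0.05 rad and x of bar in the frame of bed between -0.006 and 0.006 m and y of bar in the frame of bed between -0.012 and 0.012 m and z of bar in the frame of bed between 0.0235 and 0.0295 m and angle between the z axis of bar and the z axis of bed, either way round below 0.07 rad and angle between the y axis of bar and the y axis of bed, either way round below 0.07 rad), for 0.2 s.
At the end, for the whole second after the job is handed in: Plate face up in the recess: within 2 mm of its floor, 5 mm of its centre, 3 degrees of square. Bar rib up on both saddle seats (height within 3 mm), within 6 mm across and 12 mm end to end, in line within 4 degrees. Both at rest and let go (all of step 2 and contact force between the fingers and mould below 0.1 N and contact force between the fingers and bar below 0.1 N and linear speed of each of bar, mould below 0.02 m/s); the robot touches nothing.
It fails at once if the mould plate is dropped: let go and falling faster than 0.5 m/s (a fall of more than about 13 mm) (contact force between the fingers and mould below 0.1 N and linear speed of mould above 0.5 m/s).
It fails at once if the bar is dropped: let go and falling faster than 0.5 m/s (a fall of more than about 13 mm) (contact force between the fingers and bar below 0.1 N and linear speed of bar above 0.5 m/s).
It fails at once if one of the other things (short bar, round mould, wrench, tin, bowl) is pushed more than 40 mm from its place (distance of any of short_bar, round_mould, wrench, tin, bowl from where it was at the start of the episode above 0.04 m).
It also fails if it takes over 62 s, if anything falls off the work surface, if the arm or the gripper's body presses on something with over 40 N, if the wrist force passes 120 N, or if a joint passes its speed limit or range.

## Working session

There is one attempt and no reset: what is moved stays moved. The work goes in short steps, Python scripts to look and compute and a shell command to move; the robot and the scene stay as the last step left them, time stands still between calls to the robot, and variables do not carry over. Pictures are saved under pics/ and viewed, at most 10 in all, crops included, and the job is handed in when it is done.

```bash
ls; mkdir -p pics
python3 - <<'E'
from rig import readout, optics
import cv2
s=readout.read_state()
print({k:s[k] for k in('time','eef_pos','tcp_rot','grip_width')})
for n in('top','side'):
    print(n,optics.camera_params(n))
    cv2.imwrite(f'pics/{n}0.png',optics.read_camera(n)[:,:,::-1])
E
```

```text
pics
{'time': 0.0, 'eef_pos': array([ 230.0773254 , -553.74154434,  185.19794668]), 'tcp_rot': array([-3.07900460e+00, -6.14164157e-01,  4.71047099e-04]), 'grip_width': 87.45343603686003}
top {'fovy': 56.6635310820158, 'cx': 328.66468452055517, 'cy': 203.30584240774127, 'distortion': array([-0.02303397,  0.        ,  0.        ,  0.        ,  0.        ]), 'eye': array([ 394.76907684,   12.94983216, 1144.49046997]), 'attitude': array([-2.15678999,  2.18180719, -0.1435337 ])}
side {'fovy': 45.41211456471361, 'cx': 314.7452019512661, 'cy': 194.98807851055284, 'distortion': array([-0.00155421,  0.        ,  0.        ,  0.        ,  0.        ]), 'eye': array([336.08483277, 752.24424638, 991.1840682 ]), 'attitude': array([-0.33821421,  2.84158145, -1.05956065])}
```

View pics/top0.png

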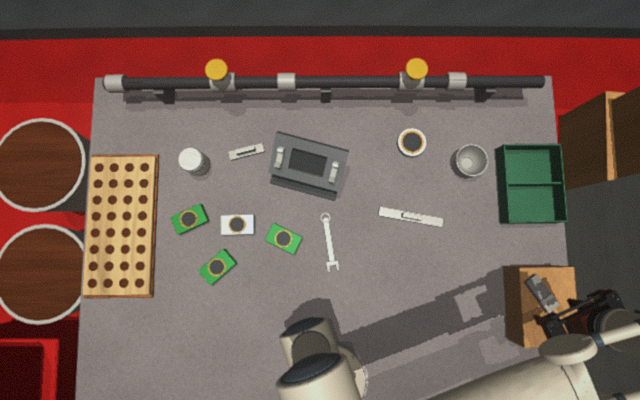

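View pics/side0.png

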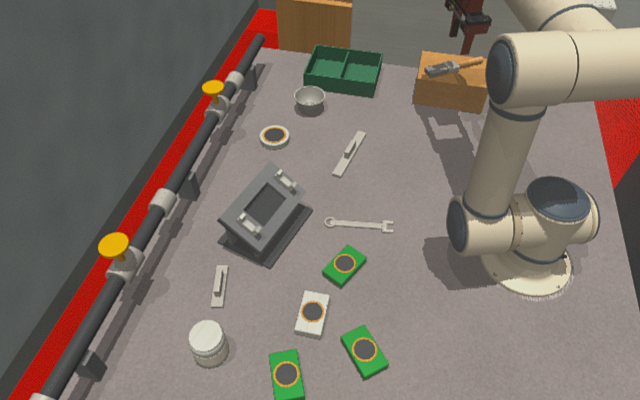

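The top picture shows three green plates at (189,219), (283,239) and (217,267), and one white or plain plate at (237,224), seen at (313,313) in the side view. The white one fits the mould because it is plain aluminium and not green. Two ribbed bars are visible: a long one at (411,217) and a short one at (246,152). The long one is the retaining bar. The stand is at (310,165). I'll confirm this in an enlarged crop.

```bash
cat > h.py <<'E'
import numpy as np, cv2
from rig import readout, optics
from scipy.spatial.transform import Rotation as R
P={}
for n in('top','side'):
    c=optics.camera_params(n); f=200/np.tan(np.radians(c['fovy'])/2)
    K=np.array([[f,0,c['cx']],[0,f,c['cy']],[0,0,1]]); M=R.from_rotvec(c['attitude']).as_matrix().T
    P[n]=(K,c['distortion'],M,-M@c['eye'],c['eye'])
def proj(n,X):
    K,d,M,t,_=P[n]; return cv2.projectPoints(np.asarray(X,float).reshape(-1,1,3),cv2.Rodrigues(M)[0],t,K,d)[0][:,0]
def tri(pt,ps):
    A=[];b=[]
    rays=[]
    for n,p in(('top',pt),('side',ps)):
        K,d,M,t,e=P[n]; u=cv2.undistortPoints(np.array([[p]],float),K,d)[0,0]
        r=M.T@[u[0],u[1],1]; r/=np.linalg.norm(r); Q=np.eye(3)-np.outer(r,r); A.append(Q); b.append(Q@e)
    x=np.linalg.lstsq(np.vstack(A),np.hstack(b),rcond=None)[0]; return x
def grab(n): return optics.read_camera(n)[:,:,::-1].copy()
E
python3 - <<'E'
from h import *
print(tri((237,224),(313,313)),tri((411,217),(349,153)),tri((308,163),(263,205)))
t=cv2.imread('pics/top0.png');s=cv2.imread('pics/side0.png')
z=lambda im,x,y,w,h,k:cv2.resize(im[y:y+h,x:x+w],None,fx=k,fy=k,interpolation=cv2.INTER_CUBIC)
c=np.zeros((600,800,3),np.uint8)
c[:300,:400]=z(t,260,125,100,75,4); c[:300,400:]=z(s,210,155,114,86,3.5)[:300,:399] if 0 else z(s,215,160,100,75,4)
c[300:,:400]=z(t,210,190,100,75,4); c[300:,400:]=z(t,365,190,100,75,4)
cv2.imwrite('pics/c1.png',c)
E
```

```text
[464.9193973  272.00800706  19.06182627] [ 484.09501749 -260.60573314    4.87280107] [639.97976876  53.97918407  88.33405286]
```

View pics/c1.png

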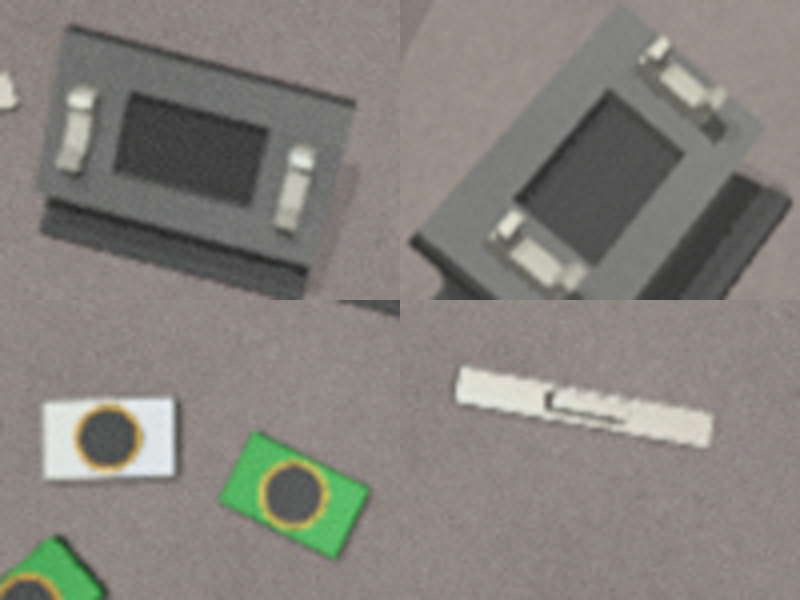

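```bash
cat >> h.py <<'E'
from scipy.optimize import least_squares, minimize
def bedR(psi,tilt=np.pi/6):
    return R.from_euler('z',psi).as_matrix()@R.from_euler('y',-tilt).as_matrix()
def mask(im,c,r):
    g=im.astype(int); m=((g.min(2)>150)&(g.max(2)-g.min(2)<45)).astype(np.uint8)
    w=np.zeros_like(m); cv2.circle(w,c,r,1,-1); m*=w
    n,l,st,_=cv2.connectedComponentsWithStats(m); k=1+st[1:,4].argmax()
    return cv2.convexHull(np.argwhere(l==k)[:,::-1].astype(np.float32))[:,0]
S=8
def ras(h):
    o=h.min(0)
    return h
def fit(hulls,V,x0):
    offs={n:h.mean(0)-80 for n,h in hulls.items()}
    def fill(poly,o):
        a=np.zeros((160*S,160*S),np.uint8); cv2.fillConvexPoly(a,np.round((poly-o+.5)*S).astype(np.int32),1); return a
    D={}
    for n,h in hulls.items(): # grow pixel-centre hull by half a pixel
        q=np.vstack([h+d for d in np.array([[.5,.5],[.5,-.5],[-.5,.5],[-.5,-.5]])*.8]).astype(np.float32)
        D[n]=fill(cv2.convexHull(q)[:,0],offs[n])
    def cost(p):
        X=V@R.from_euler('z',p[3]).as_matrix().T+p[:3]
        return sum((fill(cv2.convexHull(proj(n,X).astype(np.float32))[:,0],offs[n])!=D[n]).sum() for n in D)/S/S
    b=None
    x=np.array(x0,float)
    for _ in range(3):
        sim=np.vstack([x]+[x+d for d in np.diag([8,8,8,.08])])
        r=minimize(cost,x,method='Nelder-Mead',options=dict(initial_simplex=sim,maxiter=150)); x=r.x
    return x,r.fun
def box(x,y,z0,z1): return np.array([[a,b,c] for a in(-x/2,x/2) for b in(-y/2,y/2) for c in(z0,z1)])
MOULD=box(60,100,0,24); BAR=np.vstack([box(28,200,0,10),box(14,60,10,35)])
E
python3 - <<'E'
from h import *
t=cv2.imread('pics/top0.png');s=cv2.imread('pics/side0.png')
c=lambda pts,x,y:[((u+.5)/4-.5+x,(v+.5)/4-.5+y) for u,v in pts]
# recess rim: up+y, up-y, down-y, down+y ; bed corners
T=c([(130,93),(270,128),(250,207),(113,172),(67,28),(354,103),(308,266),(38,190)],260,125)
Sd=c([(117,197),(208,90),(283,153),(195,262),(10,238),(215,5),(365,128)],215,160)
mod=[(32,52,12),(32,-52,12),(-32,-52,12),(-32,52,12),(62,107,12),(62,-107,12),(-62,-107,12),(-62,107,12)]
for a,b in zip(T,Sd): print(np.round(tri(a,b),1))
mod=np.array(mod,float)
def res(p,full):
    M=bedR(p[3]) if not full else R.from_euler('ZYX',p[3:]).as_matrix()
    X=mod@M.T+p[:3]
    return np.hstack([(proj('top',X)-T).ravel(),(proj('side',X[:7])-Sd).ravel()])
for full,x0 in((0,[640,54,85,-.25]),(1,[640,54,85,-.25,-.52,0])):
    r=least_squares(res,x0,args=(full,),loss='soft_l1'); print(full,np.round(r.x,3),'rms',np.sqrt((r.fun**2).mean())); print(np.round(r.fun,1))
for nm,V,ct,cs,x0 in(('mould',MOULD,(237,224),(313,313),[465,272,0,0]),('bar',BAR,(411,217),(349,153),[484,-260,0,-.15])):
    h={'top':mask(t,ct,40),'side':mask(s,cs,40)}
    print(nm,{k:(v.min(0),v.max(0)) for k,v in h.items()}, *fit(h,V,x0))
E
python3 -m inch '[0,0,-0.15,0,1, 0,0,-0.15,0,1, 0,0,-0.15,0,1, 0,0,-0.15,0,1]'
```

```text
[674.4  97.2 116.1]
[649.6  -1.9 110.7]
[598.3  12.9  81. ]
[623.9 112.   86.9]
[723.  142.1 117.7]
[663.  -61.1 125.1]
[556.2 -29.1  69.3]
0 [ 6.44016e+02  5.33440e+01  8.44640e+01 -2.69000e-01] rms 0.834828531636036
[-0.  -1.2  0.2 -0.8  0.2  0.1  0.1 -0.2 -1.1  0.1  0.5  0.4  1.5 -0.6
 -1.   0.1 -1.3  1.3 -0.2 -0.3  0.6  0.4 -0.   2.2  1.7 -1.1  0.7 -0.5
  0.1 -0. ]
1 [ 6.43712e+02  5.34630e+01  8.45280e+01 -2.72000e-01 -4.85000e-01
  4.00000e-03] rms 0.8018464321668733
[ 0.1 -1.4  0.3 -0.9  0.1  0.2 -0.1 -0.1 -0.8 -0.2  0.6  0.2  1.4 -0.3
 -1.3  0.2 -1.5  1.3 -0.4 -0.1  0.8  0.2  0.   1.9  1.4 -1.   0.5 -0.
  0.5 -0.3]
mould {'top': (array([220., 214.], dtype=float32), array([253., 234.], dtype=float32)), 'side': (array([294., 290.], dtype=float32), array([329., 334.], dtype=float32))} [4.66409954e+02 2.72231971e+02 6.93269116e+00 1.14231164e-02] 204.484375
bar {'top': (array([379., 206.], dtype=float32), array([442., 226.], dtype=float32)), 'side': (array([332., 131.], dtype=float32), array([365., 175.], dtype=float32))} [ 4.83836780e+02 -2.57839543e+02  1.17037709e+01 -1.92333184e-01] 104.328125
time: 0.43
eef_pos: [230.0, -553.6, 337.3]
tcp_rot: [-3.08, -0.614, 0.0]
ft_force: [-0.7, -0.3, 0.4]
grip_width: 87.5
gripper_force: 0.0
```

```bash
python3 -m inch '[0.142,-0.066,0,0,1, 0.142,-0.066,0,0,1, 0.142,-0.066,0,0,1, 0.142,-0.066,0,0,1, 0.142,-0.066,0,0,1, 0.142,-0.066,0,0,1, 0.142,-0.066,0,0,1]' >/dev/null
python3 -m inch '[0.142,-0.066,0,0,1, 0.142,-0.066,0,0,1, 0.142,-0.066,0,0,1, 0.142,-0.066,0,0,1, 0.142,-0.066,0,0,1, 0.142,-0.066,0,0,1, 0.142,-0.066,0,0,1]'
python3 -m inch '[0.095,0.073,0,0,1, 0.095,0.073,0,0,1, 0.095,0.073,0,0,1, 0.095,0.073,0,0,1, 0.095,0.073,0,0,1, 0.095,0.073,0,0,1]'
python3 -c "
from rig import readout;print(readout.read_state()['q'])"
```

```text
time: 1.6
eef_pos: [601.5, -148.3, 335.9]
tcp_rot: [-3.081, -0.615, 0.001]
ft_force: [0.1, -0.7, -0.3]
grip_width: 87.7
gripper_force: 0.0
time: 2.1
eef_pos: [741.8, -188.2, 303.7]
tcp_rot: [3.074, 0.613, 0.025]
ft_force: [-0.4, -0.5, -1.3]
grip_width: 88.2
gripper_force: 0.0
[-2.93661796e-01  7.50335392e-01  1.73007860e-01  1.74655456e-03
  2.20127009e+00  8.84292783e-01]
```

```bash
for i in 1 2; do :; done
python3 -m inch '[0.095,0.073,0,0,1, 0.095,0.073,0,0,1, 0.095,0.073,0,0,1, 0.095,0.073,0,0,1]'
python3 -c "
from rig import readout;q=readout.read_state()['q'];print(q,q[1]+q[2]+q[4])"
python3 -m inch '[0,0,-0.12,0,1, 0,0,-0.12,0,1, 0,0,-0.12,0,1, 0,0,-0.12,0,1]'
python3 -c "
from rig import readout;q=readout.read_state()['q'];print(q,q[1]+q[2]+q[4])"
```

```text
time: 2.43
eef_pos: [792.7, -202.7, 271.9]
tcp_rot: [3.038, 0.606, 0.134]
ft_force: [-0.1, -0.8, -0.4]
grip_width: 87.9
gripper_force: 0.0
[-0.29398767  0.79545965  0.17061976  0.00494245  2.07994488  0.88566644] 3.0460243006107692
time: 2.77
eef_pos: [743.4, -190.1, 364.0]
tcp_rot: [3.019, 0.602, 0.186]
ft_force: [-0.3, -0.3, 0.4]
grip_width: 87.8
gripper_force: 0.0
[-0.29798871  0.67487689  0.17034503  0.00789132  2.1624548   0.88383501] 3.0076767257587864
```

```bash
cat > st.py <<'E'
import sys
from h import *
def st(target=None):
    s=readout.read_state(); M=R.from_rotvec(s['tcp_rot']).as_matrix(); z=M[:,2]
    print('t',round(s['time'],2),'pos',np.round(s['eef_pos'],1),'tilt',round(np.degrees(np.arccos(-z[2])),2),'az',round(np.degrees(np.arctan2(z[1],z[0])),1),
     'yaz y-axis',round(np.degrees(np.arctan2(M[1,1],M[0,1])),2),'F',np.round(s['ft_force'],1),'w',round(s['grip_width'],1),'g',round(s['gripper_force'],1),'q',np.round(s['q'],2))
    if target is not None: print('frac',np.round(M.T@(np.array(target)-s['eef_pos'])/250,4))
if __name__=='__main__': st([float(v) for v in sys.argv[1:4]] if len(sys.argv)>3 else None)
E
python3 -m inch '[-0.119,-0.092,0,0,1, -0.119,-0.092,0,0,1, -0.119,-0.092,0,0,1, -0.119,-0.092,0,0,1, -0.119,-0.092,0,0,1, -0.119,-0.092,0,0,1, -0.119,-0.092,0,0,1, -0.119,-0.092,0,0,1]'>/dev/null
python3 -m inch '[-0.119,-0.092,0,0,1, -0.119,-0.092,0,0,1, -0.119,-0.092,0,0,1]' >/dev/null; python3 st.py
python3 -m inch '[-0.119,-0.092,0,0,1, -0.119,-0.092,0,0,1, -0.119,-0.092,0,0,1]' >/dev/null; python3 st.py
```

```text
t 3.68 pos [372.1 -89.6 313.6] tilt 7.72 az -14.3 yaz y-axis -67.68 F [-0.1  0.4  0.2] w 87.7 g 0.0 q [-0.34 -0.55  1.55  0.01  2.01  0.85]
t 3.93 pos [264.3 -60.3 298.5] tilt 7.73 az -14.3 yaz y-axis -67.68 F [-1.3  0.5  0.9] w 87.8 g 0.0 q [-0.37 -0.84  1.73  0.02  2.12  0.81]
```

```bash
python3 -m inch '[-0.119,-0.092,0,0,1, -0.119,-0.092,0,0,1]' >/dev/null; python3 st.py
python3 -m inch '[-0.08,-0.062,0,0,1, -0.08,-0.062,0,0,1]' >/dev/null; python3 st.py
```

```text
t 4.1 pos [233.2 -49.5 313.4] tilt 4.98 az -15.1 yaz y-axis -67.59 F [ 0.1 -0.3  0. ] w 88.0 g 0.0 q [-0.37 -0.86  1.71  0.01  2.21  0.82]
t 4.27 pos [213.4 -41.6 330.8] tilt 3.6 az -17.6 yaz y-axis -67.52 F [-0.3  0.7 -0.2] w 87.4 g 0.0 q [-0.36 -0.86  1.67  0.    2.27  0.83]
```

```bash
python3 -m inch '[-0.119,-0.092,0,0,1, -0.119,-0.092,0,0,1]' >/dev/null; python3 st.py; python3 -m inch '[-0.08,-0.062,0.08,0,1]' >/dev/null; python3 st.py 466 272 200
```

```text
t 4.43 pos [180.9 -27.8 356.9] tilt 1.31 az -33.2 yaz y-axis -67.49 F [ 0.5 -0.8 -0.3] w 88.0 g 0.0 q [-0.33 -0.86  1.61 -0.01  2.37  0.84]
t 4.52 pos [176.9 -23.6 354.9] tilt 0.75 az -67.9 yaz y-axis -67.51 F [0.8 0.4 1.1] w 87.5 g 0.0 q [-0.3  -0.86  1.61 -0.01  2.38  0.87]
frac [ 1.5209 -0.6578  0.6108]
```

Run:
```python
from h import *
t=cv2.imread('pics/top0.png');s=cv2.imread('pics/side0.png')
def fz(h,V,x0,z):
    import h as H
    # fix z by penalty-free wrapper
    best=None
    from scipy.optimize import minimize
    return None
for nm,V,ct,cs,x0 in(('mould full',MOULD,(237,224),(313,313),[465,272,0,0]),('mould top',box(57,97,23,24),(237,224),(313,313),[465,272,0,0]),('mould topfull',box(60,100,22,23),(237,224),(313,313),[465,272,0,0]),
  ('bar',BAR,(411,217),(349,153),[484,-260,0,-.15]),('bar top',np.vstack([box(28,200,9,10),box(14,60,34,35)]),(411,217),(349,153),[484,-260,0,-.15])):
    hs={'top':mask(t,ct,40),'side':mask(s,cs,40)}
    for hh in (hs,{'top':hs['top']},{'side':hs['side']}):
        if len(hh)==1:
            import h
            # single view: fix z by tying (z=0)
            x,f=h.fit(hh,V,x0) if 0 else (None,None)
            def cost(p): return 0
            W=lambda p: h.fit
        else:
            x,f=fit(hh,V,x0); print(nm,np.round(x,3),f,[cv2.contourArea(v) for v in hh.values()])
c=np.zeros((500,800,3),np.uint8)
z=lambda im,x,y,w,h,k:cv2.resize(im[y:y+h,x:x+w],None,fx=k,fy=k,interpolation=cv2.INTER_CUBIC)
c[:,:400]=z(s,280,275,66,83,6)[:498,:396].repeat(1,0) if 0 else cv2.resize(s[270:345,280:340],(400,500),interpolation=cv2.INTER_CUBIC)
c[:,400:]=cv2.resize(s[122:182,324:372],(400,500),interpolation=cv2.INTER_CUBIC)
cv2.imwrite('pics/c2.png',c)
```

```text
mould full [4.66410e+02 2.72232e+02 6.93300e+00 1.10000e-02] 204.484375 [638.0, 1083.0]
mould top [4.65739e+02 2.72878e+02 4.89800e+00 2.90000e-02] 161.875 [638.0, 1083.0]
mould topfull [4.66325e+02 2.72243e+02 3.84400e+00 1.60000e-02] 56.171875 [638.0, 1083.0]
bar [ 4.83837e+02 -2.57840e+02  1.17040e+01 -1.92000e-01] 104.328125 [593.5, 442.5]
bar top [ 4.84418e+02 -2.57044e+02  5.02400e+00 -1.99000e-01] 101.4375 [593.5, 442.5]
```

View pics/c2.png

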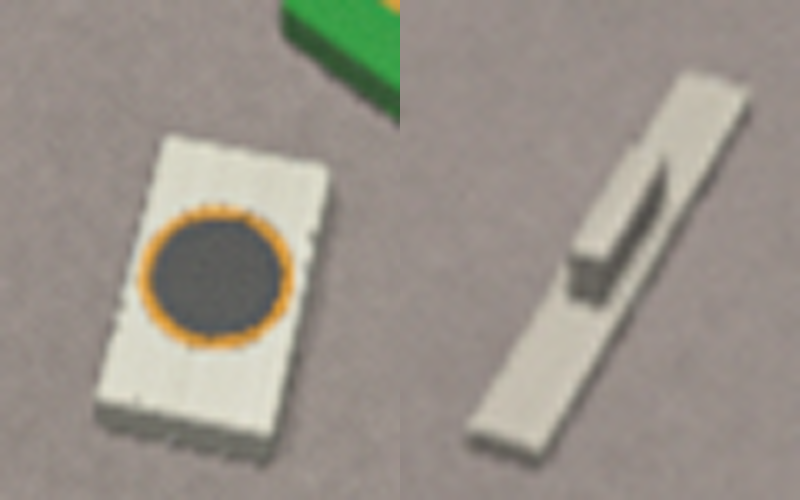

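The plain white plate at side (313,313) and the long ribbed bar at side (349,153) are confirmed. The mould fits at (466,272), with its top about 24–27 mm up, which agrees with 24 mm given the calibration error. Next I turn the tool and approach.

```bash
python3 -m inch '[0,0,0,-0.019,1, 0,0,0,-0.019,1, 0,0,0,-0.019,1, 0,0,0,-0.019,1, 0,0,0,-0.019,1, 0,0,0,-0.019,1, 0,0,0,-0.019,1, 0,0,0,-0.019,1]' >/dev/null; python3 -m inch '[0,0,0,-0.019,1, 0,0,0,-0.019,1]' >/dev/null;python3 st.py 466.3 272.2 120
```

```text
t 5.35 pos [178.3 -23.9 351.1] tilt 0.61 az -85.2 yaz y-axis 1.28 F [ 0.3  0.5 -0.9] w 88.1 g 0.0 q [-0.3  -0.86  1.62 -0.01  2.37 -0.33]
frac [1.1681 1.1774 0.9127]
```

```bash
python3 -m inch '[0.09,0.09,0.07,0,1, 0.09,0.09,0.07,0,1, 0.09,0.09,0.07,0,1, 0.09,0.09,0.07,0,1, 0.09,0.09,0.07,0,1, 0.09,0.09,0.07,0,1, 0.09,0.09,0.07,0,1, 0.09,0.09,0.07,0,1]' >/dev/null; python3 -m inch '[0.09,0.09,0.07,0,1, 0.09,0.09,0.07,0,1, 0.09,0.09,0.07,0,1, 0.09,0.09,0.07,0,1, 0.09,0.09,0.07,0,1, 0,0,0,0,1]' >/dev/null;python3 st.py 466.3 272.2 11
```

```text
t 6.52 pos [465.5 272.7 112.4] tilt 1.05 az -120.4 yaz y-axis 1.03 F [-0.6  0.9 -2. ] w 87.8 g 0.0 q [ 0.47 -0.06  1.51 -0.01  1.7   0.45]
frac [0.0044 0.0072 0.4054]
```

```bash
python3 -m inch '[0.0015,0.002,0.12,0,1, 0.0015,0.002,0.12,0,1, 0.0015,0.002,0.11,0,1, 0,0,0.055,0,1, 0,0,0,0,1]' >/dev/null;python3 st.py 466.3 272.2 11; python3 -m inch '[0,0,0,0,0, 0,0,0,0,0, 0,0,0,0,0, 0,0,0,0,0, 0,0,0,0,0, 0,0,0,0,0]' 30 >/dev/null;python3 st.py
```

```text
t 6.93 pos [464.9 269.4  16.1] tilt 0.87 az -108.8 yaz y-axis 0.93 F [-1.   0.   0.3] w 88.0 g 0.0 q [ 0.47 -0.03  1.66 -0.01  1.53  0.45]
frac [0.0112 0.0059 0.0204]
t 7.43 pos [468.3 271.1  21.6] tilt 0.61 az -72.6 yaz y-axis 0.93 F [-0.4 -1.4  0.1] w 51.6 g 0.0 q [ 0.47 -0.03  1.65 -0.01  1.53  0.45]
```

```bash
python3 -m inch '[0,0,0,0,1, 0,0,0,0,1, 0,0,0,0,1, 0,0,0,0,1]' >/dev/null; for i in 1 2 3; do python3 st.py;python3 -m inch '[0,0,0,0,1]' >/dev/null; done
python3 - <<'E'
from h import *
t=grab('top');s=grab('side')
cv2.imwrite('pics/t3.png',t);cv2.imwrite('pics/s3.png',s)
c=np.hstack([cv2.resize(t[180:280,187:287],(400,400),interpolation=cv2.INTER_CUBIC),cv2.resize(s[250:370,255:375],(400,400),interpolation=cv2.INTER_CUBIC)])
cv2.imwrite('pics/c3.png',c)
E
```

```text
t 7.77 pos [467.8 270.9  20.6] tilt 0.63 az -80.6 yaz y-axis 0.93 F [ 0.8  0.  -0.7] w 74.5 g 0.0 q [ 0.47 -0.03  1.65 -0.01  1.53  0.45]
t 7.85 pos [467.8 270.9  20.6] tilt 0.64 az -81.0 yaz y-axis 0.93 F [ 0.4  0.5 -0.2] w 81.1 g 0.0 q [ 0.47 -0.03  1.65 -0.01  1.53  0.45]
t 7.93 pos [467.8 270.9  20.6] tilt 0.63 az -81.0 yaz y-axis 0.93 F [-0.4 -0.5  0.2] w 86.3 g 0.0 q [ 0.47 -0.03  1.65 -0.01  1.53  0.45]
```

View pics/c3.png

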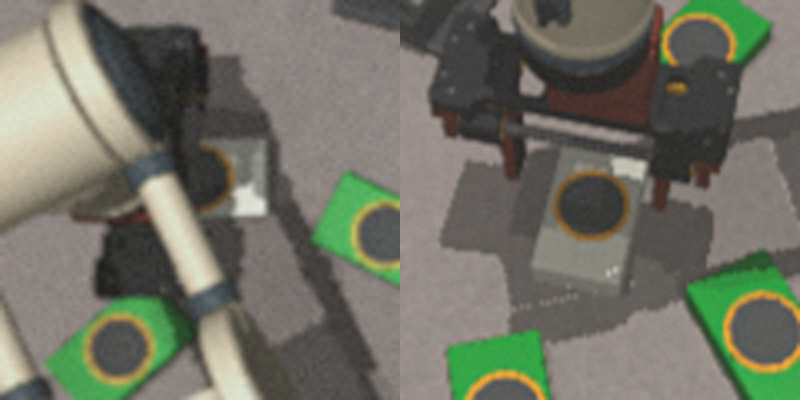

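The fingers straddle the plate, with tips at about (515,178) and (660,205) in the crop and the plate centre at (592,205). They sat at z≈20, too high, and passed over its rounded rim. The plate hasn't moved. I'll go lower.

```bash
python3 -m inch '[0.004,-0.004,0.025,0,1, 0,0,0.022,0,1, 0,0,0,0,1, 0,0,0,0,1]' >/dev/null; python3 st.py 466.3 272.2 9; python3 -m inch '[0,0,0,0,0, 0,0,0,0,0, 0,0,0,0,0, 0,0,0,0,0, 0,0,0,0,0]' 30 >/dev/null;python3 st.py
```

```text
t 8.45 pos [466.2 271.5   7.9] tilt 0.67 az -88.3 yaz y-axis 0.94 F [-0.2  0.9 -0.4] w 87.9 g 0.0 q [ 0.47 -0.03  1.67 -0.01  1.51  0.46]
frac [ 0.0028  0.0003 -0.0043]
t 8.87 pos [467.  271.8   9.1] tilt 0.63 az -78.5 yaz y-axis 0.93 F [-0.1  0.   0.7] w 58.4 g 0.0 q [ 0.47 -0.03  1.67 -0.01  1.51  0.46]
```

```bash
python3 -m inch '[0,0,0,0,0, 0,0,0,0,0, 0,0,0,0,0, 0,0,0,0,0]' 30 >/dev/null;python3 st.py
```

```text
t 9.2 pos [466.8 271.7   8.9] tilt 0.63 az -80.4 yaz y-axis 0.93 F [-0.2 -0.4 -0.5] w 31.4 g 0.0 q [ 0.47 -0.03  1.67 -0.01  1.51  0.46]
```

Run:
```python
from h import *
s=grab('side')
cv2.imwrite('pics/s4.png',s)
print(proj('side',[[466.8,271.7,8.9],[466,272,24]]),proj('top',[[466.8,271.7,8.9]]))
cv2.imwrite('pics/c4.png',cv2.resize(s[240:360,255:375],(600,600),interpolation=cv2.INTER_CUBIC))
```

```text
[[312.00355593 314.78418619]
 [312.24486599 311.80070969]] [[237.89265729 223.77392507]]
```

View pics/c4.png

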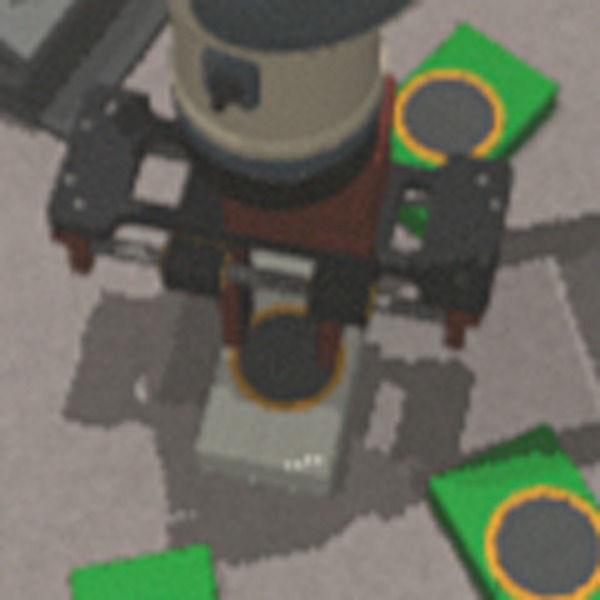

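The side crop shows the fingertips at about (302,309) and (321,313), above the plate top. The tips sit about 19 mm higher than the readout TCP suggests. I'll open and go down in guarded steps, watching the force.

```bash
python3 -m inch '[0,0,0,0,1, 0,0,0,0,1, 0,0,0,0,1, 0,0,0,0,1, 0,0,0,0,1, 0,0,0,0,1, 0,0,0,0,1, 0,0,0,0,1]' 30 >/dev/null; python3 st.py
python3 -m inch '[0,0,0.016,0,1, 0,0,0,0,1]'>/dev/null; python3 st.py
python3 - <<'E'
from h import *
s=grab('side')
cv2.imwrite('pics/c5.png',cv2.resize(s[240:360,255:375],(600,600),interpolation=cv2.INTER_CUBIC))
E
```

```text
t 9.92 pos [466.8 271.7   8.9] tilt 0.63 az -80.3 yaz y-axis 0.93 F [ 0.6  0.6 -0.6] w 77.2 g 0.0 q [ 0.47 -0.03  1.67 -0.01  1.51  0.46]
t 10.08 pos [466.5 271.5   4.1] tilt 0.65 az -84.7 yaz y-axis 0.93 F [ 0.  -0.9  0.3] w 87.3 g 0.0 q [ 0.47 -0.02  1.67 -0.01  1.5   0.46]
```

View pics/c5.png

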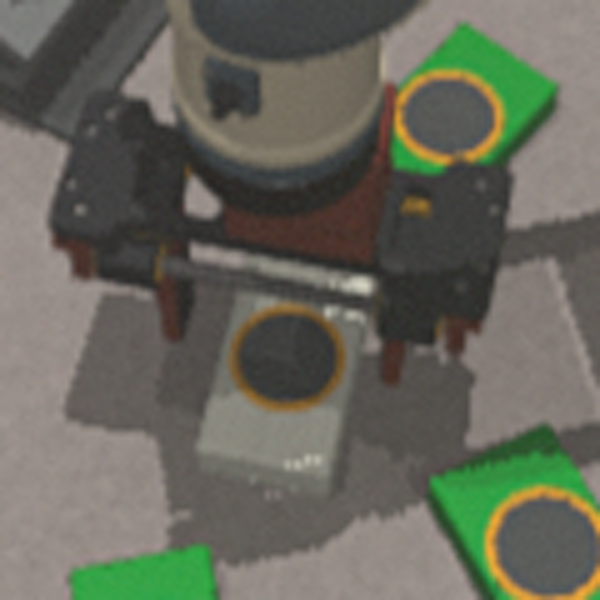

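The tips are now at crop (172,340) and (392,382), still about 17 mm above where the readout puts them, and clear of the plate's sides. I'll continue down with a force check.

```bash
for i in 1; do python3 -m inch '[0,0,0.016,0,1, 0,0,0,0,1]'>/dev/null; python3 st.py; python3 -m inch '[0,0,0.012,0,1, 0,0,0,0,1]'>/dev/null; python3 st.py; done;  python3 -m inch '[0,0,0,0,0, 0,0,0,0,0, 0,0,0,0,0, 0,0,0,0,0, 0,0,0,0,0]' 30 >/dev/null;python3 st.py; python3 -m inch '[0,0,0,0,0]' >/dev/null; python3 st.py
```

```text
t 10.3 pos [466.5 271.5   0. ] tilt 0.65 az -85.2 yaz y-axis 0.93 F [-0.2 -0.9  0.5] w 88.1 g 0.0 q [ 0.47 -0.02  1.68 -0.01  1.49  0.46]
t 10.47 pos [466.5 271.5  -2.8] tilt 0.65 az -84.6 yaz y-axis 0.94 F [ 0.5 -0.1  0.3] w 87.8 g 0.0 q [ 0.47 -0.02  1.68 -0.01  1.48  0.46]
t 10.88 pos [466.9 271.7  -1.9] tilt 0.63 az -79.0 yaz y-axis 0.94 F [ 0.2 -0.8  0.7] w 57.9 g 0.0 q [ 0.47 -0.02  1.68 -0.01  1.49  0.46]
t 10.97 pos [466.9 271.7  -2. ] tilt 0.63 az -79.4 yaz y-axis 0.94 F [-0.9 -0.3 -0.3] w 51.2 g 0.0 q [ 0.47 -0.02  1.68 -0.01  1.49  0.46]
```

```bash
python3 -m inch '[0,0,0,0,1, 0,0,0,0,1, 0,0,0,0,1, 0,0,0,0,1, 0,0,0,0,1, 0,0,0,0,1, 0,0,0,0,1]' 30 >/dev/null; 
python3 -m inch '[0,0,0.014,0,1, 0,0,0,0,1]'>/dev/null; python3 st.py; python3 -m inch '[0,0,0.014,0,1, 0,0,0,0,1]'>/dev/null; python3 st.py; python3 -m inch '[0,0,0.012,0,1, 0,0,0,0,1]'>/dev/null; python3 st.py
python3 -m inch '[0,0,0,0,0, 0,0,0,0,0, 0,0,0,0,0, 0,0,0,0,0, 0,0,0,0,0, 0,0,0,0,0]' 30 >/dev/null;python3 st.py
```

```text
t 11.72 pos [466.6 271.4  -6.3] tilt 0.65 az -84.1 yaz y-axis 0.93 F [-0.6 -0.2 -1.2] w 88.1 g 0.0 q [ 0.47 -0.02  1.68 -0.01  1.48  0.46]
t 11.88 pos [466.5 271.3 -10. ] tilt 0.65 az -85.8 yaz y-axis 0.93 F [ 0.1 -0.2 -0.3] w 87.8 g 0.0 q [ 0.47 -0.01  1.69 -0.01  1.47  0.46]
t 12.05 pos [466.6 271.4 -12.8] tilt 0.65 az -84.6 yaz y-axis 0.93 F [ 0.3 -0.1 -0.6] w 88.0 g 0.0 q [ 0.47 -0.01  1.69 -0.01  1.47  0.46]
t 12.55 pos [466.8 271.6 -11.9] tilt 0.62 az -80.0 yaz y-axis 0.94 F [0.  0.  1.3] w 51.2 g 0.5 q [ 0.47 -0.01  1.69 -0.01  1.47  0.46]
```

```bash
python3 -m inch '[0,0,0,0,0]' >/dev/null; python3 st.py
python3 - <<'E'
from h import *
s=grab('side');t=grab('top')
c=np.hstack([cv2.resize(s[270:340,275:345],(560,560),interpolation=cv2.INTER_CUBIC),cv2.resize(t[194:264,222:252],(240,560),interpolation=cv2.INTER_CUBIC)])
cv2.imwrite('pics/c6.png',c)
E
```

```text
t 12.63 pos [466.8 271.6 -11.9] tilt 0.62 az -80.0 yaz y-axis 0.93 F [-1.4  0.6  1.3] w 44.5 g 0.8 q [ 0.47 -0.01  1.69 -0.01  1.47  0.46]
```

View pics/c6.png

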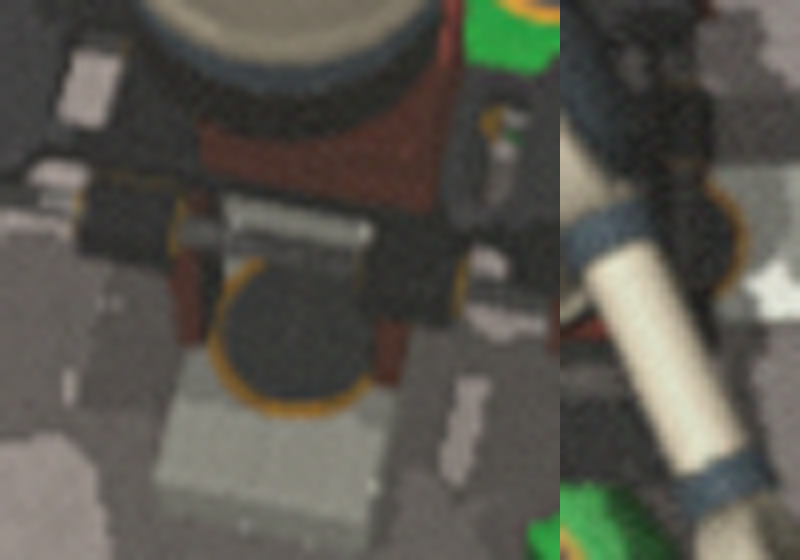

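The tips at crop (190,345) and (390,385) just skim the plate's top face (grip force 0.8 N, no stop at 60 mm). The readout height is therefore biased, and the tips are at about 24 mm now. I'll open and go down another 13 mm, still watching force.

```bash
python3 -m inch '[0,0,0,0,1, 0,0,0,0,1, 0,0,0,0,1, 0,0,0,0,1, 0,0,0,0,1, 0,0,0,0,1, 0,0,0,0,1, 0,0,0,0,1]' 30 >/dev/null; 
python3 -m inch '[0,0,0.016,0,1, 0,0,0,0,1]'>/dev/null; python3 st.py; python3 -m inch '[0,0,0.016,0,1, 0,0,0,0,1]'>/dev/null; python3 st.py; python3 -m inch '[0,0,0.016,0,1, 0,0,0,0,1]'>/dev/null; python3 st.py
python3 -m inch '[0,0,0,0,0, 0,0,0,0,0, 0,0,0,0,0, 0,0,0,0,0, 0,0,0,0,0, 0,0,0,0,0]' 30 >/dev/null;python3 st.py
```

```text
t 13.57 pos [466.4 271.2 -17.1] tilt 0.66 az -86.7 yaz y-axis 0.94 F [ 0.3 -0.  -0.4] w 87.6 g 0.0 q [ 0.47 -0.01  1.7  -0.01  1.46  0.46]
t 13.73 pos [466.4 271.2 -21.1] tilt 0.66 az -86.8 yaz y-axis 0.93 F [ 0.7 -0.9 -0.5] w 87.5 g 0.0 q [ 0.47 -0.    1.7  -0.01  1.45  0.46]
t 13.9 pos [466.5 271.2 -25. ] tilt 0.66 az -85.7 yaz y-axis 0.93 F [-0.7 -0.2 -0.1] w 87.9 g 0.0 q [ 0.47 -0.    1.7  -0.01  1.44  0.46]
t 14.4 pos [466.8 271.5 -23.9] tilt 0.62 az -80.4 yaz y-axis 0.94 F [-0.7  0.   0.9] w 60.1 g 30.0 q [ 0.47 -0.    1.7  -0.01  1.44  0.46]
```

Gripped at 60.1 mm with 30 N. Next I lift and carry it towards the bed's slope azimuth (-15.4°).

```bash
python3 -m inch '[0,0,-0.02,0,0, 0,0,-0.06,0,0, 0,0,-0.12,0,0, 0,0,-0.14,0,0, 0,0,-0.14,0,0, 0,0,-0.14,0,0, 0,0,-0.14,0,0, 0,0,-0.14,0,0]' 40 >/dev/null; python3 st.py; python3 -m inch '[-0.03,0.01,-0.12,0.0151,0, -0.06,0.02,-0.12,0.0151,0, -0.1,0.03,-0.1,0.0151,0, -0.13,0.05,-0.06,0,0, -0.13,0.05,-0.06,0,0, -0.13,0.05,-0.06,0,0, -0.13,0.05,-0.06,0,0, -0.13,0.05,-0.06,0,0]' >/dev/null; python3 st.py 580 -160 480
python3 - <<'E'
from h import *
for n in('top','side'): cv2.imwrite(f'pics/{n}5.png',grab(n))
E
```

```text
t 15.07 pos [466.  273.6 202.3] tilt 0.65 az -83.9 yaz y-axis 0.93 F [ 1.4  0.5 -3.4] w 59.6 g 40.0 q [ 0.48 -0.06  1.36 -0.01  1.85  0.46]
t 15.73 pos [492.5  52.  363.9] tilt 0.63 az -83.0 yaz y-axis -15.36 F [ 1.3  0.4 -4.1] w 59.5 g 40.0 q [ 0.05 -0.08  1.07 -0.01  2.14  0.31]
frac [-0.7297  0.5642 -0.4546]
```

View pics/side5.png

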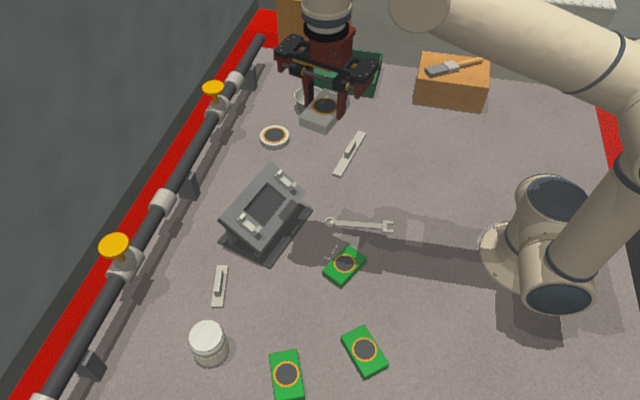

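The plate hangs level in the gripper at about (323,105) in the side view. Everything else is in place, and the load reads −4 N, matching 0.4 kg. I'll check the hand–eye offset numerically from the orange ring.

```bash
cat >> h.py <<'E'
def ring(im,c=None,r=60):
    hsv=cv2.cvtColor(im,cv2.COLOR_BGR2HSV); m=((hsv[:,:,0]>8)&(hsv[:,:,0]<24)&(hsv[:,:,1]>110)&(hsv[:,:,2]>70)).astype(np.uint8)
    if c is not None:
        w=np.zeros_like(m); cv2.circle(w,(int(c[0]),int(c[1])),r,1,-1); m*=w
    return np.argwhere(m)[:,::-1]
E
python3 - <<'E'
from h import *
for n,c in(('side',(323,105)),('top',(320,190))):
    im=cv2.imread(f'pics/{n}5.png'); p=ring(im,c,40 if n=='top' else 25); print(n,len(p), p.mean(0) if len(p) else '', cv2.fitEllipse(p.astype(np.float32)) if len(p)>8 else '')
    X=np.array([[492.5,52,363.9+k] for k in(0,12,36,48)]); print(proj(n,X).round(1).tolist())
# calibrate ring diameter/position on table
for n,c in(('side',(313,313)),('top',(237,224))):
    p=ring(cv2.imread(f'pics/{n}0.png'),c,22); print(n,len(p),cv2.fitEllipse(p.astype(np.float32)), proj(n,[[466.5,272,24]]))
E
```

```text
side 99 [322.97979798 106.31313131] ((324.645263671875, 105.5924072265625), (15.803898811340332, 25.085540771484375), 91.09052276611328)
[[324.1, 128.7], [324.2, 124.1], [324.3, 114.5], [324.3, 109.5]]
top 2 [311.  202.5] 
[[303.9, 200.3], [303.6, 199.6], [303.0, 198.1], [302.7, 197.3]]
side 114 ((312.0328674316406, 311.16351318359375), (19.509183883666992, 21.404399871826172), 88.242919921875) [[312.0253558  311.75231566]]
top 29 ((236.66122436523438, 224.13975524902344), (14.619778633117676, 14.995169639587402), 48.67878723144531) [[236.65385595 223.56932677]]
```

```bash
python3 -m inch '[-0.091,0.07,-0.057,0,0, -0.091,0.07,-0.057,0,0, -0.091,0.07,-0.057,0,0, -0.091,0.07,-0.057,0,0, -0.091,0.07,-0.057,0,0, -0.091,0.07,-0.057,0,0, -0.091,0.07,-0.057,0,0, -0.091,0.07,-0.057,0,0]' >/dev/null; python3 st.py
python3 -m inch '[0,0.14,0,0,0, 0,0.14,0,0,0, 0,0.14,0,0,0, 0,0.14,0,0,0, 0,0.14,0,0,0, 0,0.14,0,0,0, 0,0.14,0,0,0, 0,0.14,0,0,0]'>/dev/null; python3 st.py
```

```text
t 16.5 pos [ 577.9 -153.9  477.6] tilt 0.63 az -81.6 yaz y-axis -15.39 F [ 1.5  0.1 -1.5] w 59.5 g 40.0 q [-0.31  0.47  0.2  -0.02  2.46 -0.05]
t 17.17 pos [ 733.2 -196.1  369.6] tilt 7.22 az -19.5 yaz y-axis -15.27 F [ 0.4  0.1 -2.7] w 59.3 g 40.0 q [-0.3   0.67  0.17 -0.01  2.18 -0.04]
```

```bash
python3 -m inch '[0,0.13,-0.09,0,0, 0,0.13,-0.09,0,0, 0,0.13,-0.09,0,0, 0,0.13,-0.09,0,0]' >/dev/null; python3 st.py
python3 -m inch '[0,0.12,-0.1,0,0, 0,0.12,-0.1,0,0, 0,0.12,-0.1,0,0, 0,0.12,-0.1,0,0]'>/dev/null; python3 st.py
```

```text
t 17.5 pos [ 752.6 -202.1  401.7] tilt 13.46 az -17.6 yaz y-axis -15.23 F [-0.3 -0.7 -2.7] w 59.7 g 40.0 q [-0.31  0.63  0.17 -0.    2.11 -0.04]
t 17.83 pos [ 757.6 -203.7  446.4] tilt 19.22 az -16.9 yaz y-axis -15.19 F [ 0.  -0.1 -3.5] w 59.9 g 40.0 q [-0.31  0.58  0.17  0.01  2.06 -0.04]
```

```bash
python3 -m inch '[0,0.12,-0.1,0,0, 0,0.12,-0.1,0,0, 0,0.12,-0.1,0,0, 0,0.12,-0.1,0,0, 0,0.12,-0.1,0,0]' >/dev/null; python3 st.py
python3 -m inch '[0,0.12,-0.1,0,0, 0,0.12,-0.1,0,0]'>/dev/null; python3 st.py
```

```text
t 18.25 pos [ 754.7 -202.5  509.3] tilt 26.34 az -16.4 yaz y-axis -15.11 F [-0.3  0.6 -3.1] w 59.8 g 40.0 q [-0.31  0.51  0.17  0.01  2.   -0.04]
t 18.42 pos [ 750.1 -201.1  537.1] tilt 29.24 az -16.3 yaz y-axis -15.08 F [ 0.2  0.4 -3.8] w 59.3 g 40.0 q [-0.31  0.48  0.17  0.02  1.98 -0.04]
```

```bash
cat > tgt.py <<'E'
import sys
from st import *
BO=np.array([644,53.3,84.5]); PSI=-.269
def tcp(bx,by,bz,off=23.9,lx=0.7):
    B=bedR(PSI); s=readout.read_state(); M=R.from_rotvec(s['tcp_rot']).as_matrix()
    return BO+B@[bx,by,bz]+off*M[:,2]-lx*M[:,0]
if __name__=='__main__':
    st(tcp(*[float(v) for v in sys.argv[1:]]))
    s=readout.read_state(); M=R.from_rotvec(s['tcp_rot']).as_matrix()
    print('tool in bed',np.round(np.degrees((R.from_matrix(bedR(PSI)).inv()*R.from_matrix(M)*R.from_matrix(np.array([[0,1,0],[1,0,0],[0,0,-1]])).inv()).as_rotvec()),2))
E
python3 -m inch '[0,0.05,-0.04,0,0]'>/dev/null; python3 tgt.py 0 0 60
```

```text
t 18.5 pos [ 748.2 -200.5  545. ] tilt 30.0 az -16.2 yaz y-axis -15.06 F [-0.1  0.2 -2.1] w 60.0 g 40.0 q [-0.31  0.47  0.17  0.02  1.98 -0.04]
frac [ 0.8803 -1.4979  1.1087]
tool in bed [-0.42  0.    0.3 ]
```

```bash
python3 -m inch '[0.063,-0.107,0.079,0,0, 0.063,-0.107,0.079,0,0, 0.063,-0.107,0.079,0,0, 0.063,-0.107,0.079,0,0, 0.063,-0.107,0.079,0,0, 0.063,-0.107,0.079,0,0, 0.063,-0.107,0.079,0,0, 0.063,-0.107,0.079,0,0]' >/dev/null; python3 st.py; python3 -m inch '[0.063,-0.107,0.079,0,0, 0.063,-0.107,0.079,0,0, 0.063,-0.107,0.079,0,0, 0.063,-0.107,0.079,0,0, 0.063,-0.107,0.06,0,0, 0,0,0,0,0]' >/dev/null; python3 tgt.py 0 0 60
python3 - <<'E'
from h import *
from tgt import *
for n in('top','side'): cv2.imwrite(f'pics/{n}6.png',grab(n))
s=readout.read_state(); M=R.from_rotvec(s['tcp_rot']).as_matrix(); p=s['eef_pos']
A=p-47.9*M[:,2]+.7*M[:,0]; B=p+[0,0,23.9]-24*M[:,2]+.7*M[:,0]
for n in('top','side'):
    im=cv2.imread(f'pics/{n}6.png'); print(n,'tool-bias',proj(n,A).round(1),'world-bias',proj(n,B).round(1))
    q=ring(im,proj(n,A)[0],30); print(len(q),q.mean(0),q.min(0),q.max(0), cv2.fitEllipse(q.astype(np.float32)) if len(q)>8 else '')
E
```

```text
t 19.17 pos [685.4 -64.6 318.7] tilt 29.7 az -16.2 yaz y-axis -15.12 F [ 0.5  0.2 -2.9] w 59.7 g 40.0 q [-0.09 -0.14  1.31 -0.1   1.46  0.16]
t 19.67 pos [634.4  30.8 160.7] tilt 28.85 az -16.4 yaz y-axis -14.86 F [-0.2 -0.1 -6. ] w 59.4 g 40.0 q [ 0.11 -0.28  1.71 -0.2   1.25  0.39]
frac [ 0.0956 -0.1395  0.1283]
tool in bed [-0.45  1.16  0.49]
top tool-bias [[313.1 159.7]] world-bias [[314.3 155. ]]
33 [303.90909091 158.36363636] [301 151] [321 165] ((370.2406921386719, 122.79411315917969), (40.6879997253418, 155.54246520996094), 60.11207580566406)
side tool-bias [[272.2 166.6]] world-bias [[267.8 163.8]]
118 [272.90677966 162.77966102] [263 138] [283 177] ((273.3410949707031, 158.21939086914062), (20.388635635375977, 42.020355224609375), 178.47555541992188)
```

```bash
python3 -m inch '[0,0,0,0,0, 0,0,0,0,0]' >/dev/null; python3 tgt.py 0 0 60
python3 - <<'E'
from h import *
from tgt import *
s=readout.read_state(); M=R.from_rotvec(s['tcp_rot']).as_matrix(); p=s['eef_pos']
np.save('pose6.npy',np.vstack([p,M]))
F=np.array([[0,0,0]]+[[a,b,0] for a,b in((50,30),(50,-30),(-50,-30),(-50,30))])@M.T
c=[]
for n,o in(('top',(275,120)),('side',(220,120))):
    im=grab(n); cv2.imwrite(f'pics/{n}6.png',im); k=5
    v=cv2.resize(im[o[1]:o[1]+110,o[0]:o[0]+80],None,fx=k,fy=k,interpolation=cv2.INTER_CUBIC)
    for base,col in((p-47.9*M[:,2]+.7*M[:,0],(0,0,255)),(p+[0,0,23.9]-24*M[:,2]+.7*M[:,0],(255,0,0))):
        q=((proj(n,base+F)-o+.5)*k).astype(int)
        for u in q[1:]: cv2.circle(v,tuple(map(int,u)),3,col,1)
    c.append(v)
cv2.imwrite('pics/c7.png',np.hstack(c))
E
```

```text
t 19.93 pos [641.4  27.  175.4] tilt 29.96 az -16.1 yaz y-axis -15.21 F [ 0.7 -0.7 -2.2] w 59.5 g 40.0 q [ 0.1  -0.28  1.69 -0.2   1.25  0.38]
frac [ 0.1024 -0.1969  0.161 ]
tool in bed [-0.35  0.04  0.17]
```

View pics/c7.png

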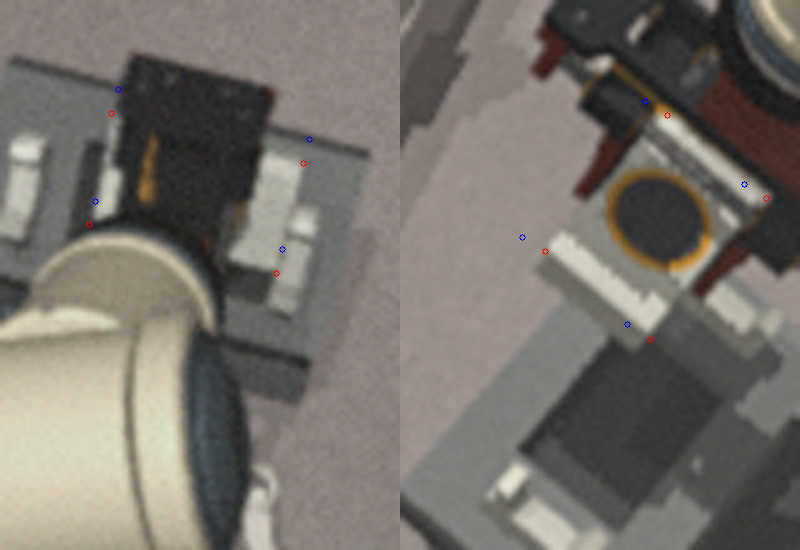

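The picture shows the held plate's corners within about 2 px of the red markers, which assume an offset fixed to the tool. The ring centre is at side px (272,164) against a predicted (271.4,165). I'll use the tool-fixed offset and approach along the bed normal.

```bash
python3 -m inch '[0.025,-0.049,0.04,0,0, 0.025,-0.049,0.04,0,0, 0.025,-0.049,0.04,0,0, 0.025,-0.049,0.04,0,0, 0,0,0,0,0, 0,0,0,0,0, 0,0,0,0,0]' >/dev/null; python3 tgt.py 0 0 30 23.9 0
```

```text
t 20.62 pos [625.5  56.8 114.8] tilt 29.84 az -16.2 yaz y-axis -15.16 F [ 0.2 -1.  -3.7] w 59.6 g 40.0 q [ 0.17 -0.3   1.81 -0.24  1.16  0.48]
frac [0.0061 0.0045 0.1178]
tool in bed [-0.37  0.16  0.22]
```

```bash
python3 -m inch '[0.003,0.002,0.04,0,0, 0.003,0.002,0.04,0,0, 0,0,0.038,0,0, 0,0,0,0,0, 0,0,0,0,0, 0,0,0,0,0]' >/dev/null; python3 tgt.py 0 0 14 23.9 0
python3 - <<'E'
from tgt import *
s=readout.read_state(); M=R.from_rotvec(s['tcp_rot']).as_matrix(); p=s['eef_pos']
im=grab('side'); cv2.imwrite('pics/side7.png',im); c=proj('side',p-47.9*M[:,2])[0]
q=ring(im,c,14); h=cv2.convexHull(q.astype(np.float32)); print(c,len(q),cv2.fitEllipse(h),q.min(0),q.max(0))
d=[proj('side',p-47.9*M[:,2]+v)[0]-c for v in (M[:,0],M[:,1],M[:,2])]; print(np.round(d,2))
E
```

```text
t 21.12 pos [639.7  54.3  87.1] tilt 29.66 az -16.3 yaz y-axis -15.12 F [ 0.6 -0.4 -2.9] w 59.8 g 40.0 q [ 0.16 -0.25  1.82 -0.24  1.11  0.48]
frac [0.0005 0.0099 0.0574]
tool in bed [-0.42  0.34  0.26]
[271.48584808 198.40186877] 77 ((271.279296875, 197.7200469970703), (17.815898895263672, 21.232526779174805), 130.3835906982422) [262 188] [281 207]
[[-0.23  0.28]
 [-0.33 -0.27]
 [-0.15  0.16]]
```

```bash
python3 -m inch '[0.002,0.008,0.02,0,0, 0,0,0.02,0,0, 0,0,0.016,0,0, 0,0,0,0,0, 0,0,0,0,0]' >/dev/null; python3 tgt.py 0 0 2 23.9 0;python3 -m inch '[0,0,0.012,0,0, 0,0,0.012,0,0, 0,0,0,0,0, 0,0,0,0,0]' >/dev/null; python3 tgt.py 0 0 2 23.9 0
```

```text
t 21.58 pos [647.9  52.4  75.5] tilt 29.63 az -16.3 yaz y-axis -15.11 F [-0.7 -0.4 -2.5] w 59.6 g 40.0 q [ 0.15 -0.22  1.81 -0.24  1.08  0.48]
frac [-0.0012  0.0039  0.0484]
tool in bed [-0.42  0.37  0.26]
t 21.92 pos [650.9  51.7  70.7] tilt 29.67 az -16.2 yaz y-axis -15.12 F [ 0.2  0.1 -3.3] w 59.9 g 40.0 q [ 0.15 -0.21  1.81 -0.24  1.07  0.48]
frac [-0.0015  0.0026  0.0256]
tool in bed [-0.41  0.34  0.26]
```

```bash
python3 -m inch '[0,0.002,0.01,0,0, 0,0,0,0,0]' >/dev/null; python3 tgt.py 0 0 0 23.9 0;python3 -m inch '[0,0,0.01,0,0, 0,0,0,0,0]' >/dev/null; python3 tgt.py 0 0 0 23.9 0;python3 -m inch '[0,0,0.006,0,0, 0,0,0,0,0]' >/dev/null; python3 tgt.py 0 0 0 23.9 0
```

```text
t 22.08 pos [652.7  51.2  68.9] tilt 29.69 az -16.2 yaz y-axis -15.11 F [ 0.2 -0.2 -3.5] w 59.6 g 40.0 q [ 0.15 -0.2   1.81 -0.24  1.07  0.48]
frac [-0.0016 -0.0003  0.0237]
tool in bed [-0.41  0.31  0.26]
t 22.25 pos [653.8  50.8  66.5] tilt 29.67 az -16.2 yaz y-axis -15.11 F [-0.3  0.5 -3. ] w 59.6 g 40.0 q [ 0.15 -0.2   1.81 -0.24  1.06  0.48]
frac [-0.0015  0.0006  0.0131]
tool in bed [-0.41  0.33  0.26]
t 22.42 pos [654.5  50.7  65.4] tilt 29.68 az -16.2 yaz y-axis -15.11 F [-0.   0.2 -3.2] w 59.9 g 40.0 q [ 0.15 -0.19  1.81 -0.24  1.06  0.48]
frac [-0.0017  0.0003  0.0077]
tool in bed [-0.41  0.33  0.26]
```

```bash
python3 -m inch '[0,0,0.005,0,0, 0,0,0,0,0]' >/dev/null; python3 tgt.py 0 0 0 23.9 0;python3 -m inch '[0,0,0.004,0,0, 0,0,0,0,0]' >/dev/null; python3 tgt.py 0 0 0 23.9 0
```

```text
t 22.58 pos [655.1  50.6  64.9] tilt 29.69 az -16.2 yaz y-axis -15.13 F [-2.1  0.5 -2.3] w 59.9 g 40.0 q [ 0.15 -0.19  1.81 -0.24  1.06  0.48]
frac [-0.0021 -0.0008  0.0049]
tool in bed [-0.39  0.31  0.25]
t 22.75 pos [655.3  50.7  64.8] tilt 29.68 az -16.2 yaz y-axis -15.13 F [-9.7  1.9  4.1] w 59.8 g 41.3 q [ 0.15 -0.19  1.81 -0.24  1.06  0.48]
frac [-0.0026 -0.0012  0.0043]
tool in bed [-0.39  0.32  0.24]
```

```bash
python3 -m inch '[0,0,-0.003,0,0, 0,0,0,0,0.75, 0,0,0,0,0.8, 0,0,0,0,0.9, 0,0,0,0,1, 0,0,0,0,1, 0,0,0,0,1]' >/dev/null; python3 st.py; python3 -m inch '[0,0,-0.03,0,1, 0,0,-0.06,0,1, 0,0,-0.12,0,1, 0,0,-0.12,0,1, 0,0,-0.12,0,1, 0,0,0,0,1]' >/dev/null; python3 st.py
python3 - <<'E'
from tgt import *
B=bedR(PSI)
for n in('top','side'):
    im=grab(n); cv2.imwrite(f'pics/{n}8.png',im); c=proj(n,BO+B@[0,0,24])[0]
    q=ring(im,c,14); print(n,c.round(1),len(q), cv2.fitEllipse(cv2.convexHull(q.astype(np.float32)))[0] if len(q)>8 else '',q.min(0),q.max(0))
E
```

```text
t 23.33 pos [654.5  51.   64.5] tilt 29.6 az -16.2 yaz y-axis -15.13 F [-8.1  2.3  4.6] w 87.7 g 3.7 q [ 0.15 -0.19  1.81 -0.24  1.06  0.48]
t 23.83 pos [603.1  67.1 171.3] tilt 30.32 az -15.6 yaz y-axis -15.23 F [ 1.  -0.1  1.7] w 88.1 g 0.0 q [ 0.2  -0.37  1.77 -0.24  1.27  0.48]
top [306.7 162.9] 20 (310.17034912109375, 164.95143127441406) [309 159] [314 171]
side [266.6 202.2] 89 (267.05364990234375, 202.1201934814453) [258 193] [276 211]
```

The mould ring is at side (267.1,202.1) against a predicted home of (266.6,202.2), so the plate is home. Next I retreat and take the tilt out at the inner limit.

```bash
python3 st.py 420 -117 330
```

```text
t 23.93 pos [602.5  66.5 164.9] tilt 29.93 az -16.0 yaz y-axis -15.15 F [ 0.5 -0.3 -0.9] w 87.8 g 0.0 q [ 0.2  -0.37  1.78 -0.24  1.27  0.48]
frac [-0.9051 -0.1149 -0.8216]
```

```bash
python3 -m inch '[-0.1,-0.013,-0.091,0,1, -0.1,-0.013,-0.091,0,1, -0.1,-0.013,-0.091,0,1, -0.1,-0.013,-0.091,0,1, -0.1,-0.013,-0.091,0,1, -0.1,-0.013,-0.091,0,1, -0.1,-0.013,-0.091,0,1, -0.1,-0.013,-0.091,0,1]' >/dev/null; python3 -m inch '[-0.1,-0.013,-0.091,0,1]'>/dev/null; python3 st.py;
python3 -m inch '[0,-0.14,-0.06,0,1, 0,-0.14,-0.06,0,1, 0,-0.14,-0.06,0,1, 0,-0.14,-0.06,0,1]'>/dev/null; python3 st.py
python3 - <<'E'
from tgt import *
B=bedR(PSI)
for n in('top','side'):
    im=grab(n); cv2.imwrite(f'pics/{n}9.png',im)
    for z in(24,):
        c=proj(n,BO+B@[0,0,z])[0]; q=ring(im,c,14); print(n,c.round(1),len(q),cv2.fitEllipse(cv2.convexHull(q.astype(np.float32)))[0] if len(q)>8 else '')
E
```

```text
t 24.68 pos [ 419.2 -116.6  326.6] tilt 29.59 az -16.2 yaz y-axis -15.08 F [ 0.1 -0.7  0.3] w 88.0 g 0.0 q [-0.4  -0.8   1.75  0.06  1.68 -0.11]
t 25.02 pos [346.8 -95.3 357.2] tilt 24.58 az -16.6 yaz y-axis -15.3 F [ 0.6 -1.1  1.3] w 88.1 g 0.0 q [-0.42 -0.85  1.68  0.06  1.89 -0.12]
top [306.7 162.9] 63 (306.1847229003906, 164.00633239746094)
side [266.6 202.2] 89 (267.0845642089844, 202.15106201171875)
```

```bash
python3 -m inch '[0,-0.15,-0.04,0,1, 0,-0.15,-0.04,0,1, 0,-0.15,-0.04,0,1, 0,-0.15,-0.04,0,1, 0,-0.15,-0.04,0,1, 0,-0.15,-0.04,0,1]'>/dev/null; python3 st.py; python3 -m inch '[0,-0.15,0.02,0,1, 0,-0.15,0.02,0,1, 0,-0.15,0.02,0,1, 0,-0.15,0.02,0,1]'>/dev/null; python3 st.py 484 -257 160
```

```text
t 25.62 pos [237.8 -59.  424.4] tilt 16.86 az -17.9 yaz y-axis -15.29 F [0.2 0.4 0.2] w 87.7 g 0.0 q [-0.44 -0.85  1.49  0.05  2.21 -0.14]
t 25.95 pos [178.5 -28.1 445.2] tilt 11.95 az -22.9 yaz y-axis -15.46 F [-0.1 -0.2  0.4] w 87.9 g 0.0 q [-0.3  -0.85  1.42 -0.03  2.37 -0.05]
frac [-0.5189  1.1571  1.4228]
```

```bash
python3 st.py 330 -97 200
```

```text
t 25.95 pos [178.5 -28.1 445.2] tilt 11.95 az -22.9 yaz y-axis -15.46 F [-0.1 -0.2  0.4] w 87.9 g 0.0 q [-0.3  -0.85  1.42 -0.03  2.37 -0.05]
frac [-0.0749  0.4419  1.0973]
```

```bash
python3 -m inch '[-0.01,0.063,0.14,0,1, -0.01,0.063,0.14,0,1, -0.01,0.063,0.14,0,1, -0.01,0.063,0.14,0,1, -0.01,0.063,0.14,0,1, -0.01,0.063,0.14,0,1, -0.01,0.063,0.14,0,1, -0.005,0.01,0.07,0,1]'>/dev/null; python3 st.py; python3 -m inch '[0,-0.15,-0.01,0,1, 0,-0.15,-0.01,0,1, 0,-0.15,-0.01,0,1, 0,-0.15,-0.01,0,1]'>/dev/null; python3 st.py 484 -257 160
```

```text
t 26.62 pos [336.9 -97.  212.3] tilt 11.2 az -23.4 yaz y-axis -15.4 F [-0.7  0.5 -1.5] w 87.8 g 0.0 q [-0.37 -0.79  1.88 -0.01  1.86 -0.1 ]
t 26.95 pos [276.3 -76.2 236.8] tilt 6.52 az -30.8 yaz y-axis -15.54 F [ 0.9  0.7 -0.1] w 87.8 g 0.0 q [-0.36 -0.85  1.86 -0.02  2.03 -0.1 ]
frac [-0.4616  0.9545  0.4284]
```

```bash
python3 -m inch '[0,-0.15,0.01,0,1, 0,-0.15,0.01,0,1, 0,-0.15,0.01,0,1]'>/dev/null; python3 st.py;  python3 -m inch '[0,-0.15,0.01,0,1, 0,-0.15,0.01,0,1]'>/dev/null; python3 st.py 484 -257 160
```

```text
t 27.2 pos [242.  -61.5 254.4] tilt 2.87 az -58.6 yaz y-axis -15.67 F [ 0.7 -0.3 -0.2] w 87.9 g 0.0 q [-0.34 -0.85  1.82 -0.04  2.14 -0.08]
t 27.37 pos [217.2 -49.4 272.3] tilt 2.26 az -119.9 yaz y-axis -15.76 F [ 0.3 -0.8 -0.5] w 87.9 g 0.0 q [-0.31 -0.85  1.79 -0.05  2.22 -0.06]
frac [-0.4924  1.2569  0.456 ]
```

```bash
python3 - <<'E'
from h import *
print('centre tri',tri((410.75,217),(349.45,153.8)))
for p in([484.4,-257,0,-.199],[483.8,-257.8,0,-.192]):
    M=R.from_euler('z',p[3]).as_matrix()
    for n in('top','side'): print(n,proj(n,np.array([[0,0,10],[0,0,35],[14,100,10],[14,-100,10],[-14,-100,10],[-14,100,10.]])@M.T+p[:3]).round(1).tolist())
print('meas top c',(410.75,217),'corners',[((u-400+.5)/4-.5+365,(v-300+.5)/4-.5+190) for u,v in((458,367),(712,415),(708,447),(455,403))])
print('meas side c (349.45,153.8) rib (350.3,146.4)',[((u-400)/8.33-.4+324,v/8.33-.4+122) for u,v in((468,432),(690,72),(750,92),(540,465))])
t=cv2.imread('pics/top9.png');s=cv2.imread('pics/side9.png')
h={'top':mask(t,(411,217),40)}; print(cv2.minAreaRect(h['top']),cv2.minAreaRect(mask(cv2.imread('pics/top0.png'),(411,217),40)))
E
python3 -m inch '[0,0,0,-0.0125,1]'>/dev/null; python3 st.py 484 -257 120
```

```text
centre tri [ 483.47190732 -260.62124374    1.87165117]
top [[410.1, 216.1], [412.1, 215.4], [379.0, 205.6], [442.6, 217.7], [441.3, 226.6], [377.5, 214.5]]
side [[349.5, 152.7], [349.9, 146.4], [331.4, 173.6], [357.7, 130.7], [366.2, 133.3], [340.5, 176.7]]
top [[410.4, 216.3], [412.3, 215.6], [379.2, 206.0], [442.9, 217.6], [441.6, 226.5], [377.7, 214.9]]
side [[349.7, 152.5], [350.2, 146.3], [331.9, 173.6], [357.7, 130.5], [366.2, 133.1], [341.0, 176.5]]
meas top c (410.75, 217) corners [(379.125, 206.375), (442.625, 218.375), (441.625, 226.375), (378.375, 215.375)]
meas side c (349.45,153.8) rib (350.3,146.4) [(331.76326530612243, 173.4607442977191), (358.4139255702281, 130.24345738295318), (365.6168067226891, 132.64441776710683), (340.40672268907565, 177.42232893157262)]
((410.7433776855469, 216.20188903808594), (64.68527221679688, 9.460144996643066), 10.619654655456543) ((410.7433776855469, 216.20188903808594), (64.68527221679688, 9.460144996643066), 10.619654655456543)
t 27.45 pos [217.1 -49.1 274.1] tilt 2.22 az -115.5 yaz y-axis -11.24 F [ 0.3 -0.   0.5] w 88.1 g 0.0 q [-0.31 -0.85  1.78 -0.05  2.22 -0.14]
frac [-0.5845  1.2151  0.6271]
```

```bash
python3 -m inch '[-0.058,0.12,0.06,0,1, -0.058,0.12,0.06,0,1, -0.058,0.12,0.06,0,1, -0.058,0.12,0.06,0,1, -0.058,0.12,0.06,0,1, -0.058,0.12,0.06,0,1, -0.058,0.12,0.06,0,1, -0.058,0.12,0.06,0,1]'>/dev/null;python3 -m inch '[-0.058,0.12,0.06,0,1, -0.058,0.12,0.06,0,1, 0,0,0,0,1, 0,0,0,0,1]'>/dev/null; python3 st.py 482.9 -259.6 30
```

```text
t 28.45 pos [ 479.8 -255.1  120.9] tilt 2.22 az -128.1 yaz y-axis -11.28 F [-0.8  0.5  0.2] w 87.8 g 0.0 q [-0.52 -0.06  1.5  -0.04  1.71 -0.33]
frac [-0.0027  0.0219  0.3637]
```

```bash
python3 -m inch '[0,0.006,0.12,0,1, 0,0.006,0.12,0,1, 0,0.006,0.12,0,1, 0,0,0,0,1, 0,0,0,0,1]'>/dev/null;python3 st.py 482.9 -259.6 -20
```

```text
t 28.87 pos [ 482.2 -258.2   36.2] tilt 2.2 az -118.4 yaz y-axis -11.24 F [ 0.1 -0.1 -0.3] w 87.7 g 0.0 q [-0.53 -0.03  1.62 -0.04  1.55 -0.33]
frac [0.0033 0.0062 0.2246]
```

```bash
python3 -m inch '[0.002,0.004,0.08,0,1, 0.001,0.002,0.07,0,1, 0,0,0.04,0,1, 0,0,0.02,0,1, 0,0,0,0,1]'>/dev/null;python3 st.py 482.9 -259.6 -20; python3 -m inch '[0,0,0,0,0.5, 0,0,0,0,0.3, 0,0,0,0,0.3, 0,0,0,0,0, 0,0,0,0,0, 0,0,0,0,0, 0,0,0,0,0, 0,0,0,0,0]' 40 >/dev/null;python3 st.py 482.9 -259.6 -20;python3 -m inch '[0,0,0,0,0, 0,0,0,0,0]'>/dev/null; python3 st.py
```

```text
t 29.28 pos [ 484.4 -260.6  -14.9] tilt 2.21 az -113.9 yaz y-axis -11.25 F [-0.2  0.3 -0.2] w 87.9 g 0.0 q [-0.53  0.01  1.67 -0.04  1.45 -0.33]
frac [ 0.0035 -0.0064  0.0204]
t 29.95 pos [ 484.3 -260.6  -15.5] tilt 2.21 az -114.8 yaz y-axis -11.25 F [-0.2 -1.1  0.4] w 37.9 g 0.0 q [-0.53  0.01  1.67 -0.04  1.45 -0.33]
frac [ 0.0036 -0.0062  0.0179]
t 30.12 pos [ 484.3 -260.6  -15.5] tilt 2.21 az -114.8 yaz y-axis -11.25 F [-0.6 -0.4  0.4] w 24.8 g 0.0 q [-0.53  0.01  1.67 -0.04  1.45 -0.33]
```

```bash
python3 -m inch '[0.0036,-0.006,0.01,0,0, 0,0,0,0,0, 0,0,0,0,0, 0,0,0,0,0]' 40 >/dev/null;python3 st.py 482.9 -259.6 -20
```

```text
t 30.45 pos [ 483.  -259.4  -18.3] tilt 2.19 az -114.9 yaz y-axis -11.25 F [ 0.9 -0.4 -1.9] w 13.6 g 40.0 q [-0.53  0.01  1.68 -0.04  1.45 -0.33]
frac [-0.0006 -0.0001  0.007 ]
```

```bash
python3 - <<'E'
from h import *
s=readout.read_state(); M=R.from_rotvec(s['tcp_rot']).as_matrix()
rel=M.T@(np.array([483.6,-258,0])-s['eef_pos']); Rb=M.T@R.from_euler('z',-.194).as_matrix()
np.savez('rel.npz',rel=rel,R=Rb); print(rel,Rb.round(3))
E
python3 -m inch '[0,0,-0.02,0,0, 0,0,-0.06,0,0, 0,0,-0.12,0,0, 0,0,-0.14,0.0115,0, 0,0,-0.14,0,0, 0,0,-0.14,0,0, 0,0,-0.14,0,0, 0,0,-0.14,0,0]' 50 >/dev/null; python3 st.py 590 -163 470
```

```text
[  0.8102452    0.17459446 -18.30015885] [[ 0.002  0.999 -0.037]
 [ 1.    -0.002 -0.009]
 [-0.009 -0.037 -0.999]]
t 31.12 pos [ 485.8 -251.2  208.1] tilt 2.21 az -117.1 yaz y-axis -15.4 F [ 0.4 -1.  -3.1] w 13.7 g 50.0 q [-0.51 -0.05  1.33 -0.04  1.85 -0.25]
frac [ 0.4109  0.2997 -1.0663]
```

```bash
python3 -m inch '[0.046,0.033,-0.118,0,0, 0.046,0.033,-0.118,0,0, 0.046,0.033,-0.118,0,0, 0.046,0.033,-0.118,0,0, 0.046,0.033,-0.118,0,0, 0.046,0.033,-0.118,0,0, 0.046,0.033,-0.118,0,0, 0.046,0.033,-0.118,0,0]'  >/dev/null; python3 -m inch '[0.04,0.033,-0.1,0,0]'>/dev/null; python3 st.py
python3 -m inch '[0,0.14,0,0,0, 0,0.14,0,0,0, 0,0.14,-0.03,0,0, 0,0.14,-0.04,0,0, 0,0.13,-0.06,0,0, 0,0.13,-0.08,0,0, 0,0.13,-0.09,0,0, 0,0.13,-0.09,0,0]'>/dev/null; python3 st.py
```

```text
t 31.87 pos [ 586.9 -164.9  460.6] tilt 2.19 az -112.2 yaz y-axis -15.35 F [ 0.5  0.1 -0.7] w 13.6 g 50.0 q [-0.31  0.48  0.24 -0.06  2.43 -0.08]
t 32.53 pos [ 698.6 -195.1  418.2] tilt 8.8 az -30.9 yaz y-axis -15.04 F [-0.5 -0.3 -3.8] w 13.4 g 50.0 q [-0.3   0.6   0.17 -0.05  2.22 -0.06]
```

```bash
python3 -m inch '[0,0.13,-0.09,0,0, 0,0.13,-0.09,0,0, 0,0.13,-0.09,0,0, 0,0.12,-0.1,0,0, 0,0.12,-0.1,0,0, 0,0.12,-0.1,0,0, 0,0.12,-0.1,0,0, 0,0.12,-0.1,0,0]'>/dev/null; python3 st.py
python3 -m inch '[0,0.12,-0.1,0,0, 0,0.12,-0.1,0,0, 0,0.12,-0.1,0,0, 0,0.12,-0.1,0,0]'>/dev/null; python3 st.py
```

```text
t 33.2 pos [ 727.  -196.8  483.5] tilt 20.23 az -22.3 yaz y-axis -14.51 F [-0.  -0.3 -3.2] w 13.0 g 50.0 q [-0.29  0.53  0.17 -0.04  2.09 -0.06]
t 33.53 pos [ 727.3 -193.5  529.5] tilt 25.95 az -20.8 yaz y-axis -14.2 F [ 0.4  1.1 -2.9] w 13.7 g 50.0 q [-0.29  0.48  0.17 -0.04  2.04 -0.05]
```

Now a script to compare the bar's frame with the bed and give the remaining shift.

```bash
cat > btgt.py <<'E'
import sys
from st import *
from tgt import BO,PSI
d=np.load('rel.npz')
def go(bx,by,bz):
    B=bedR(PSI); s=readout.read_state(); M=R.from_rotvec(s['tcp_rot']).as_matrix()
    st(BO+B@[bx,by,bz]-M@d['rel'])
    Q=B.T@M@d['R']; print('bar rot in bed deg',np.round(np.degrees(R.from_matrix(Q).as_rotvec()),2),'bar in bed',np.round(B.T@(s['eef_pos']+M@d['rel']-BO),1))
if __name__=='__main__': go(*[float(v) for v in sys.argv[1:]])
E
python3 -m inch '[0,0.12,-0.1,0,0, 0,0.12,-0.1,0,0, 0,0.1,-0.08,0,0]'>/dev/null; python3 btgt.py 0 0 80
```

```text
t 33.78 pos [ 723.  -189.7  565.9] tilt 30.1 az -20.0 yaz y-axis -13.96 F [ 0.2 -0.  -2.7] w 13.2 g 50.0 q [-0.29  0.44  0.17 -0.04  2.01 -0.05]
frac [ 0.924  -1.4315  1.1035]
bar rot in bed deg [-0.17 -0.49  1.4 ] bar in bed [ 362.8 -211.7  364.8]
```

```bash
python3 -m inch '[0.066,-0.102,0.079,0.0039,0, 0.066,-0.102,0.079,0,0, 0.066,-0.102,0.079,0,0, 0.066,-0.102,0.079,0,0, 0.066,-0.102,0.079,0,0, 0.066,-0.102,0.079,0,0, 0.066,-0.102,0.079,0,0, 0.066,-0.102,0.079,0,0]'>/dev/null; python3 -m inch '[0.066,-0.102,0.079,0,0, 0.066,-0.102,0.079,0,0, 0.066,-0.102,0.075,0,0, 0.066,-0.102,0.07,0,0, 0,0,0,0,0, 0,0,0,0,0]'>/dev/null; python3 btgt.py 0 0 80
```

```text
t 34.95 pos [636.6  18.  219.7] tilt 29.67 az -20.1 yaz y-axis -14.82 F [ 0.9 -0.5 -1.9] w 13.5 g 50.0 q [ 0.11 -0.28  1.61 -0.23  1.35  0.38]
frac [ 0.1489 -0.2764  0.213 ]
bar rot in bed deg [-0.18 -0.08  0.65] bar in bed [ 69.8 -34.4 134.2]
```

```bash
python3 -m inch '[0.03,-0.055,0.042,0.0018,0, 0.03,-0.055,0.042,0,0, 0.03,-0.055,0.042,0,0, 0.03,-0.055,0.042,0,0, 0.028,-0.055,0.042,0,0, 0,0,0,0,0, 0,0,0,0,0, 0,0,0,0,0]'>/dev/null; python3 btgt.py 0 0 50
python3 - <<'E'
from btgt import *
s=readout.read_state(); M=R.from_rotvec(s['tcp_rot']).as_matrix(); p=s['eef_pos']+M@d['rel']; Q=M@d['R']
X=np.array([[14,100,10],[-14,100,10],[14,-100,10],[-14,-100,10.]])@Q.T+p
for n in('top','side'):
    im=grab(n); cv2.imwrite(f'pics/{n}10.png',im); print(n,proj(n,X).round(1).tolist())
    g=im.astype(int); m=((g.min(2)>120)&(g.max(2)-g.min(2)<45)).astype(np.uint8)
    c=proj(n,p)[0].astype(int); k,l,stt,ce=cv2.connectedComponentsWithStats(m[max(c[1]-50,0):c[1]+50,c[0]-50:c[0]+50])
    for j in range(1,k):
        if stt[j,4]>20: 
            pts=np.argwhere(l==j)[:,::-1]+[c[0]-50,max(c[1]-50,0)]
            print(stt[j,4],cv2.boxPoints(cv2.minAreaRect(pts.astype(np.float32))).round(1).tolist())
E
```

```text
t 35.62 pos [617.4  58.8 145.3] tilt 30.12 az -19.9 yaz y-axis -15.82 F [ 0.4  0.  -2.7] w 13.5 g 50.0 q [ 0.2  -0.31  1.77 -0.28  1.24  0.52]
frac [ 0.0061 -0.0284  0.1378]
bar rot in bed deg [-0.12 -0.58 -0.21] bar in bed [ 7.1 -0.2 84.5]
top [[267.7, 153.4], [266.0, 163.2], [340.3, 172.7], [337.8, 182.2]]
4834 [[253.0, 116.0], [352.0, 116.0], [352.0, 215.0], [253.0, 215.0]]
467 [[307.79998779296875, 174.10000610351562], [313.6000061035156, 154.0], [344.20001220703125, 162.8000030517578], [338.5, 182.8000030517578]]
side [[245.5, 214.6], [255.3, 222.8], [292.9, 158.0], [301.6, 165.6]]
3339 [[223.0, 239.0], [223.0, 140.0], [273.0, 140.0], [273.0, 239.0]]
57 [[294.1000061035156, 140.89999389648438], [297.6000061035156, 139.1999969482422], [306.3999938964844, 157.8000030517578], [302.8999938964844, 159.5]]
54 [[271.79998779296875, 151.1999969482422], [275.3999938964844, 147.0], [284.1000061035156, 154.3000030517578], [280.6000061035156, 158.5]]
31 [[264.8999938964844, 157.10000610351562], [266.6000061035156, 155.1999969482422], [275.79998779296875, 163.10000610351562], [274.20001220703125, 165.0]]
24 [[310.5, 183.5], [314.0, 180.0], [317.0, 183.0], [313.5, 186.5]]
28 [[300.0, 186.0], [301.5, 184.5], [310.0, 193.0], [308.5, 194.5]]
60 [[275.1000061035156, 192.8000030517578], [283.0, 191.0], [285.8999938964844, 204.1999969482422], [278.0, 206.0]]
45 [[299.20001220703125, 201.60000610351562], [302.0, 196.0], [309.20001220703125, 199.60000610351562], [306.3999938964844, 205.1999969482422]]
358 [[298.70001220703125, 232.60000610351562], [315.79998779296875, 199.8000030517578], [334.29998779296875, 209.39999389648438], [317.20001220703125, 242.1999969482422]]
```

```bash
python3 -m inch '[0.003,-0.014,0.046,0,0, 0.003,-0.014,0.046,0,0, 0,0,0.046,0,0, 0,0,0,0,0, 0,0,0,0,0]'>/dev/null; python3 btgt.py 0 0 35
python3 - <<'E'
from btgt import *
s=readout.read_state(); M=R.from_rotvec(s['tcp_rot']).as_matrix(); p=s['eef_pos']+M@d['rel']; Q=M@d['R']
for n in('top','side'):
    im=grab(n); cv2.imwrite(f'pics/{n}11.png',im)
    for e in(1,-1): # scan brightness along bar axis near each end
        ys=np.arange(70,116,1.); 
        prof=[]
        for xo in(-9,0,9):
            uv=proj(n,np.array([[xo,e*y,10] for y in ys])@Q.T+p).astype(np.float32)
            prof.append(cv2.remap(im.min(2),uv[:,:1],uv[:,1:],cv2.INTER_LINEAR)[:,0])
        print(n,e,np.mean(prof,0).astype(int)[::2].tolist())
        xs=np.arange(-24,25,2.); uv=proj(n,np.array([[x,e*(92),10] for x in xs])@Q.T+p).astype(np.float32)
        print('  across',cv2.remap(im.min(2),uv[:,:1],uv[:,1:],cv2.INTER_LINEAR)[:,0].tolist())
E
```

```text
t 36.13 pos [625.8  56.1 105.8] tilt 29.7 az -20.3 yaz y-axis -15.71 F [-0.7  0.5 -3.2] w 13.6 g 50.0 q [ 0.19 -0.27  1.8  -0.28  1.17  0.53]
frac [0.0041 0.02   0.0432]
bar rot in bed deg [-0.28 -0.14 -0.12] bar in bed [-4.9 -0.5 45.9]
top 1 [160, 160, 160, 161, 161, 160, 161, 161, 162, 160, 158, 157, 157, 155, 146, 134, 128, 124, 124, 125, 124, 125, 125]
  across [108, 104, 96, 97, 109, 140, 152, 158, 162, 160, 161, 162, 163, 164, 165, 161, 154, 145, 136, 124, 113, 112, 113, 111, 109]
top -1 [159, 159, 160, 159, 158, 157, 157, 158, 159, 160, 159, 160, 162, 160, 159, 141, 119, 110, 108, 109, 110, 112, 112]
  across [89, 74, 63, 73, 101, 134, 153, 161, 164, 161, 160, 159, 158, 159, 161, 163, 162, 160, 143, 122, 103, 100, 100, 100, 102]
side 1 [164, 167, 165, 165, 164, 164, 165, 166, 165, 166, 164, 166, 166, 161, 135, 103, 94, 97, 100, 100, 105, 109, 108]
  across [79, 95, 120, 112, 104, 100, 112, 148, 168, 168, 167, 165, 165, 165, 167, 171, 170, 169, 166, 169, 165, 139, 108, 92, 95]
side -1 [42, 41, 41, 42, 41, 40, 38, 35, 35, 37, 37, 36, 40, 49, 60, 66, 64, 64, 66, 70, 78, 88, 104]
  across [38, 36, 38, 38, 38, 38, 38, 37, 36, 35, 36, 37, 37, 36, 36, 37, 37, 36, 39, 38, 40, 40, 38, 37, 38]
```

```bash
python3 -m inch '[0.003,0.02,0,0,0, 0,0,0,0,0, 0,0,0,0,0]'>/dev/null; python3 btgt.py 0 0 26.5; python3 -m inch '[0,0,0.02,0,0, 0,0,0.02,0,0, 0,0,0,0,0, 0,0,0,0,0]'>/dev/null; python3 btgt.py 0 0 26.5
```

```text
t 36.48 pos [631.5  56.3 112. ] tilt 29.96 az -20.0 yaz y-axis -15.76 F [-0.6 -0.1 -3.2] w 13.6 g 50.0 q [ 0.19 -0.26  1.79 -0.28  1.17  0.53]
frac [-0.001  -0.0109  0.0881]
bar rot in bed deg [-0.14 -0.41 -0.16] bar in bed [ 2.8  1.1 48.5]
t 36.82 pos [635.2  54.3 101. ] tilt 29.8 az -20.1 yaz y-axis -15.73 F [-0.5  0.  -2.5] w 13.6 g 50.0 q [ 0.19 -0.25  1.79 -0.28  1.15  0.53]
frac [ 0.001  -0.0036  0.0418]
bar rot in bed deg [-0.22 -0.24 -0.13] bar in bed [ 0.9  0.2 37. ]
```

```bash
python3 -m inch '[0,-0.002,0.016,0,0, 0,0,0.012,0,0, 0,0,0,0,0, 0,0,0,0,0]'>/dev/null; python3 btgt.py 0 0 26.5; python3 -m inch '[0,0,0.008,0,0, 0,0,0,0,0]'>/dev/null; python3 btgt.py 0 0 26.5
```

```text
t 37.15 pos [638.2  53.3  95.3] tilt 29.85 az -20.1 yaz y-axis -15.74 F [ 0.7 -0.1 -3.2] w 13.6 g 50.0 q [ 0.18 -0.24  1.8  -0.28  1.14  0.53]
frac [ 0.0004 -0.0034  0.0156]
bar rot in bed deg [-0.2  -0.29 -0.14] bar in bed [ 0.9  0.  30.4]
t 37.32 pos [639.4  53.   93.9] tilt 29.88 az -20.1 yaz y-axis -15.74 F [-0.7 -0.1 -3.9] w 13.9 g 50.0 q [ 0.18 -0.23  1.8  -0.28  1.14  0.53]
frac [ 0.0001 -0.0045  0.0084]
bar rot in bed deg [-0.18 -0.32 -0.14] bar in bed [ 1.1  0.  28.6]
```

```bash
python3 -m inch '[0,-0.002,0.006,0,0, 0,0,0,0,0]'>/dev/null; python3 btgt.py 0 0 26.5; python3 -m inch '[0,0,0.004,0,0, 0,0,0,0,0]'>/dev/null; python3 btgt.py 0 0 26.5
```

```text
t 37.48 pos [639.8  53.   92.8] tilt 29.91 az -20.0 yaz y-axis -15.74 F [-0.2  0.2 -2.6] w 13.9 g 50.0 q [ 0.18 -0.23  1.8  -0.28  1.13  0.53]
frac [-0.0004 -0.0038  0.0038]
bar rot in bed deg [-0.16 -0.36 -0.15] bar in bed [ 1.   0.1 27.4]
t 37.65 pos [639.9  52.9  92.8] tilt 29.89 az -20.0 yaz y-axis -15.76 F [-6.6  1.2  2.3] w 13.5 g 50.0 q [ 0.18 -0.23  1.8  -0.28  1.13  0.53]
frac [-0.0003 -0.0041  0.0035]
bar rot in bed deg [-0.17 -0.34 -0.16] bar in bed [ 1.   0.1 27.4]
```

Contact came at bed z ≈27 mm, which is the seat height, with about 8 N. I release and withdraw along the bed normal.

```bash
python3 -m inch '[0,0,0,0,0.25, 0,0,0,0,0.35, 0,0,0,0,0.5, 0,0,0,0,0.7, 0,0,0,0,0.7, 0,0,0,0,0.7]' >/dev/null; python3 st.py; python3 -m inch '[0,0,-0.03,0,0.7, 0,0,-0.06,0,0.7, 0,0,-0.12,0,0.7, 0,0,-0.14,0,0.7, 0,0,-0.14,0,0.7, 0,0,-0.14,0,0.7]' >/dev/null;  python3 -m inch '[-0.1,-0.1,-0.06,0,0.7, -0.1,-0.1,-0.06,0,0.7, -0.1,-0.1,-0.06,0,0.7, -0.1,-0.1,-0.06,0,0.7, -0.1,-0.1,-0.06,0,0.7, -0.05,-0.05,0,0,0.7, 0,0,0,0,0.7]' >/dev/null; python3 st.py
python3 - <<'E'
from tgt import *
Q=bedR(PSI)
for n in('top','side'):
    im=grab(n); cv2.imwrite(f'pics/{n}12.png',im)
    P0=lambda v:proj(n,np.asarray(v,float)@Q.T+BO).astype(np.float32)
    sm=lambda uv:cv2.remap(im.min(2),uv[:,:1],uv[:,1:],cv2.INTER_LINEAR)[:,0].astype(int).tolist()
    for e in(1,-1):
        print(n,e,'along 84..118',sm(P0([[0,e*y,36.5] for y in range(84,120,2)])))
        for y in (60,93): print('  across -24..24 y',e*y,sm(P0([[x,e*y,36.5] for x in range(-24,25,2)])))
    print(' rib top across',sm(P0([[x,0,61.5] for x in range(-16,17,2)])),'along',sm(P0([[0,y,61.5] for y in range(-44,45,4)])))
E
```

```text
t 38.15 pos [640.2  52.7  91.8] tilt 29.9 az -20.0 yaz y-axis -15.74 F [ 0.4 -0.1  0.1] w 50.3 g 0.0 q [ 0.18 -0.23  1.8  -0.28  1.13  0.53]
t 39.23 pos [414.    4.7 244.1] tilt 28.2 az -22.8 yaz y-axis -15.93 F [-0.1 -0.1  0.3] w 61.7 g 0.0 q [ 0.16 -0.86  1.93 -0.26  1.64  0.38]
top 1 along 84..118 [165, 165, 166, 166, 166, 164, 158, 143, 127, 121, 124, 128, 127, 129, 129, 127, 128, 130]
  across -24..24 y 60 [88, 73, 81, 103, 139, 154, 163, 165, 165, 166, 168, 167, 165, 163, 165, 167, 168, 150, 129, 110, 110, 112, 109, 106, 105]
  across -24..24 y 93 [106, 93, 91, 104, 142, 158, 166, 166, 164, 163, 166, 166, 165, 166, 167, 167, 163, 146, 123, 109, 107, 110, 114, 115, 114]
top -1 along 84..118 [161, 161, 159, 165, 164, 165, 160, 146, 129, 111, 107, 108, 113, 113, 114, 116, 116, 116]
  across -24..24 y -60 [86, 78, 83, 122, 147, 159, 162, 163, 162, 161, 161, 159, 159, 160, 163, 165, 161, 136, 120, 110, 110, 110, 110, 112, 112]
  across -24..24 y -93 [87, 80, 85, 125, 149, 162, 160, 160, 164, 160, 159, 165, 165, 163, 169, 167, 156, 133, 117, 108, 108, 111, 112, 111, 109]
 rib top acr
[... 534 characters left out ...]
1, 170, 172, 174, 173, 173, 175, 173, 165, 138, 106, 103, 104, 104, 106]
side -1 along 84..118 [166, 166, 167, 166, 167, 168, 168, 167, 163, 152, 141, 138, 140, 140, 140, 141, 141, 142]
  across -24..24 y -60 [100, 99, 96, 99, 120, 152, 169, 169, 168, 168, 169, 169, 169, 167, 167, 168, 172, 163, 143, 113, 101, 102, 103, 103, 102]
  across -24..24 y -93 [152, 151, 146, 137, 139, 155, 167, 169, 169, 169, 168, 168, 168, 169, 169, 168, 172, 174, 158, 134, 131, 133, 144, 158, 167]
 rib top across [100, 98, 95, 105, 135, 170, 171, 168, 165, 160, 158, 158, 161, 168, 160, 151, 156] along [170, 169, 168, 163, 165, 167, 168, 165, 169, 166, 166, 165, 168, 168, 169, 169, 169, 172, 143, 94, 94, 105, 153]
```

```bash
python3 -c "
from rig import hand_in;print(hand_in())"
```

```text
the job is handed in; nothing more can be done
None
```

I placed the mould plate home in the recess, laid the bar in both saddles sticking out evenly, let go of both, and handed the job in at about 39 s; the final camera checks put both parts within tolerance, but I got no verdict back.

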